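# Empty the tipping tin of chilling balls into the right dish

## Task

Clear whatever lies on the kitchen scale into the wooden tray, pull the lock pin of the tipping stand and park it in the notch beside its bore, then slowly lift the crank part of the way and hold it, with no dish on the scale yet, to feel how full of 65 g steel balls the closed tin is, and let it down again. If it holds up to four, set the small dish in the middle of the scale under the spout, if six or more the large bowl (five may go in either); then crank the tin over slowly as far as it goes so that all balls run out into it, and turn it back. Finish with the dish and its balls standing on the scale, the tin back at rest, the pin in its notch, the cleared things in the tray and the other dish upright on the worktop.

Things in the scene. Friction and masses are not known exactly. Their poses are not given: they have to be found in the camera images.
- tipper: Fixed dark steel tipping stand, 170 mm wide, on the worktop. Origin on the worktop below the hinge. Own +x points to its back; it pours towards its -x, over the scale; y runs along the hinge, +y the crank side (towards the robot), -y the pin side.
- tin_mid (a point): Centre of the closed opaque aluminium tin (88 x 88 x 108 mm, inside 80 x 80 x 101, front wall 7 mm behind the hinge line, floor 57 mm below it) in the stand, top about 0.22 above the worktop. A gravity flap shuts its mouth and opens by itself when tipped. In it 2 to 8 steel balls, 25 mm, 65 g each. Tipped over, they land 50 to 110 mm in front (tipper -x) of the hinge.
- hinge (a point): Point on the hinge axis in the middle of the tin, 170 mm above the tipper's origin. Axes as the tipper's.
- tip (a joint): Turn of the tin about the hinge, rad: 0 at rest on its stop, growing as it pours, 2.0 fully over (stop). It falls back of itself below about 1.3 and on forward beyond about 1.6; slightly damped, hardly any friction. Locked within about 0.1 while the pin is in its bore. Balls begin to run out at about 1.65.
- grip (a point): Middle of the freely turning black sleeve (16 mm in diameter, 50 mm long, along the tipper's y) on the crank. At rest it lies 90 mm behind the hinge (tipper +x), level with it, 115 mm to the +y; it moves on a circle of 90 mm radius, up and over to the front. Held still at tip 0.5 to 0.7, the hand's moment about the hinge is about 0.22 N m with 2 balls, 0.28 with 4, 0.32 with 5, 0.36 with 6, 0.46 with 8.
- pin_head (a point): Middle of the loose lock pin's black knob, 22 mm in diameter and high. Under the knob a flange 25 mm in diameter, 4 mm thick, whose underside is 15 mm below this point, then a steel shank 9 mm in diameter, 45 mm long. z along the pin, up. It stands upright through the tin's lug and the bore below it; 60 g.
- notch (a point): Where the parked pin's axis stands, on top of the bracket plate (8 mm thick): a slot 13 mm wide, open upwards and to the tipper's -y, 55 mm behind the bore (+x). The slot ends 6.5 mm to the +y; two 3 mm lips 15 mm to the -y. The parked pin hangs on its flange, knob's middle 15 mm above this point. Lower it in from above, having lifted its foot over the plate.
- scale: Fixed white kitchen spring scale in front of the stand; origin on the worktop at its centre, base 150 x 160 mm.
- pan_top (a point): Centre of the top of the scale's square steel pan, 166 x 166 mm, 62 mm above the worktop when empty; sides parallel to the scale's x and y.
- pan (a joint): How far the pan has sunk, m: 0 empty, 39 mm per kg put on it (2.55 mm per ball), stop at 36 mm.
- small_mid (a point): Centre of the small white stoneware dish, half-way up. Round, 116 mm across the rim, 48 mm high, foot 92 mm across, wall 7 mm, 180 g. Loose; can be carried by the rim.
- large_mid (a point): Centre of the large white stoneware bowl, half-way up. Round, 144 mm across the rim, 58 mm high, foot 120 mm across, wall 7 mm, 300 g. Loose; can be carried by the rim.
- tray: Fixed shallow light-wood tray, 200 mm (its x) by 130 mm (its y), rim 12 mm high and 6 mm thick, floor 6 mm thick; origin under its centre on the worktop.
- egg_timer_mid (a point): Middle of the egg timer (white and red, 62 mm in diameter, 51 mm high), if present: it stands on the scale at first.
- tape_elec_mid (a point): Middle of the black roll of tape (58 mm across, 19 mm high, lying flat), if present: it lies on the scale at first.
- tea_light_mid (a point): Middle of the tea light (38 mm in diameter, 15 mm high), if present: it stands on the scale at first.
- salt_shaker: Bystander: salt shaker, 44 mm in diameter, 90 mm high, behind the scale; origin under its centre. Leave alone.
- sardines: Bystander: flat fish tin, 63 x 105 x 24 mm, in front of the scale; origin under its centre. Leave alone.
There are look-alikes about, which are no part of the job. Of the things like the part that bears tape_elec_mid, leave any that is green; of the rest the larger one is meant.

How it is judged (in metres and radians):
On the way, in this order (a step that is already met when the one before it is completed fails the run):
1. the lock pin hangs in its parking notch, let go (horizontal distance between pin_head and notch below 0.006 m and z of pin_head in the frame of notch between 0.008 and 0.02 m and angle between pin_head's own z axis and vertical below 0.2 rad and contact force between pin and the fingers below 1 N), for 0.3 s.
2. the tin is tipped part way (0.1 to 1.0 rad) and held there, with no dish on the scale yet (value of joint tip between 0.1 and 1 rad and velocity of joint tip between -0.25 and 0.25 rad/s and horizontal distance between each of small_mid, large_mid and pan_top above 0.15 m), for 0.5 s.
3. one dish stands upright in the middle of the scale, let go, the tin at rest (value of joint tip below 0.06 rad and ((horizontal distance between small_mid and pan_top below 0.05 m and angle between small_mid's own z axis and vertical below 0.15 rad and z of small_mid in the frame of pan_top below 0.03 m and contact force between small and the fingers below 0.5 N) or (horizontal distance between large_mid and pan_top below 0.05 m and angle between large_mid's own z axis and vertical below 0.15 rad and z of large_mid in the frame of pan_top below 0.035 m and contact force between large and the fingers below 0.5 N))), for 0.3 s.
4. the tin is tipped right over (beyond 1.85 rad) (value of joint tip above 1.85 rad), for 0.3 s.
At the end, for the whole second after the job is handed in: Tin back at rest, pin upright in the notch within 6 mm, things off the scale in the tray. Small dish with 2 to 5 balls, or large bowl with 5 or more, upright within 50 mm of the middle of the scale (weight read from the pan); the other upright on the worktop 150 mm or more away (value of joint tip below 0.06 rad and ((horizontal distance between small_mid and pan_top below 0.05 m and angle between each of small_mid, large_mid's own z axis and vertical below 0.15 rad and z of small_mid in the frame of pan_top below 0.03 m and horizontal distance between large_mid and pan_top above 0.15 m and height (world z) of large_mid below 0.034 m and value of joint pan between 0.0109 and 0.0211 m) or (horizontal distance between large_mid and pan_top below 0.05 m and angle between each of large_mid, small_mid's own z axis and vertical below 0.15 rad and z of large_mid in the frame of pan_top below 0.035 m and horizontal distance between small_mid and pan_top above 0.15 m and height (world z) of small_mid below 0.029 m and value of joint pan above 0.0232 m)) and horizontal distance between pin_head and notch below 0.006 m and z of pin_head in the frame of notch between 0.008 and 0.02 m and angle between pin_head's own z axis and vertical below 0.2 rad and x of egg_timer_mid in the frame of tray between -0.096 and 0.096 m and y of egg_timer_mid in the frame of tray between -0.061 and 0.061 m and height (world z) of each of egg_timer_mid, tape_elec_mid, tea_light_mid below 0.05 m and x of tape_elec_mid in the frame of tray between -0.096 and 0.096 m and y of tape_elec_mid in the frame of tray between -0.061 and 0.061 m and x of tea_light_mid in the frame of tray between -0.096 and 0.096 m and y of tea_light_mid in the frame of tray between -0.061 and 0.061 m and velocity of joint pan between -0.02 and 0.02 m/s); the robot touches nothing.
It fails at once if the tin is flung over (faster than 2.5 rad/s) (velocity of joint tip above 2.5 rad/s).
It fails at once if the salt shaker or the fish tin is moved more than 40 mm (distance of any of salt_shaker, sardines from where it was at the start of the episode above 0.04 m).
Of egg_timer, tape_elec, tea_light only 1 to 3 are there at a start; the rules pass over those that are not, and their reading is None.
Of ball1, ball2, ball3, ball4, ball5, ball6, ball7, ball8 only 2 to 8 are there at a start; the rules pass over those that are not, and their reading is None.
At some moment in a run one of egg_timer, tape_elec, tea_light may be knocked a few centimetres aside while the robot is not near it.
It also fails if it takes over 210 s, if anything falls off the work surface, if the arm or the gripper's body presses on something with over 40 N, if the wrist force passes 120 N, or if a joint passes its speed limit or range.

## Robot

A 6-joint arm with a two-finger parallel gripper is mounted at the origin on a cart in front of the work surface, level with it; the furniture and walls round the work are solid. World frame = base frame: x ahead of the robot, y to its left, z up, the work surface at z = 0. Lengths are in m, angles in degrees, forces in N, time in s.
With the tool pointing down it reaches from about 0.375 to 0.75 m from the base axis. Payload 9 kg.
Tool frame: the origin (TCP) lies midway between the tips of the shut fingers; the grasp point (between the pads) lies 19 mm behind it; z points along the fingers, y is the line along which they close (so a half turn about z gives the same grasp; the last joint's range is limited). The gripper opens to 85 mm and grips with 20 to 120 N. Pads are 22 mm wide; open, the fingers measure 114 mm over their backs; the gripper's body (76 mm by 85 mm) begins 54 mm behind the grasp point. The pads swing forward as they close: fully open they stand 13 mm farther back than shut.
Start: joints at [-77.561, 5.964, 5.575, 89.605, 0, 77.527], TCP at [0.253, -0.544, 0.231] pointing down, gripper open.
Joint ranges: [-171.21, 171.21], [-48.23, 106.86], [-62.78, 66.21], [-105.2, 120.99], [-86.42, 89.51], [-180, 180]. Speed limits (degrees/s): [127.2, 127.2, 147.25, 180, 180, 180].

## Interface

Orientations are given as a 3x3 rotation matrix whose columns are the frame's x, y, z axes.
In Python, from cell import readout, viewer, manip gives the robot as it stands.
- The arm moves only by the shell command python3 -m inch 'ROWS' [FORCE]. ROWS is JSON, a list of rows, each an object of numbers: "claw": the opening, from 0 (shut) to 1 (fully open); "x", "y", "z": the shift along the world's x, y, z in mm; "ax", "ay", "az": the turn, a rotation vector about the world's x, y, z in rad. In form: [{"claw": .., "x": .., "y": .., "z": .., "ax": .., "ay": .., "az": ..}, ...]. A call has 1 to 12 rows; each row is the pose to reach, as a shift and turn from the pose commanded when the call began; what a row does not reach only later rows make up. A row lasts 1/12 s, in which the tool goes at most 41.7 mm and 7.16 degrees, less where a joint would pass 70% of its speed; a pose out of reach is approached as far as the arm can. A call with a gripper value outside its range is refused whole. The fingers move at their own pace and stop on an object; FORCE is the grip in N (left out, the last holds). Time passes only in rows, so rows that repeat a pose let the fingers close. It gives the time, the measured TCP pose, the force, the opening and the grip force at its end, in the units of the state.
- readout.sense(): the state, without advancing time (a new reading comes with each control period).
- viewer.snapshot(name): name is "side" or "top" or "wrist"; returns a dict with "image" (420x560x3 uint8, red, green, blue), "z_map" (420x560 float32, m along the optical axis (not along the pixel's ray), 0 where there is no reading), "K" (3x3 intrinsics, pixels), "position" and "rotation" of the camera in the world. Camera axes: x right, y down, z forward; pixel columns grow to the right and rows downward; lengths in m; the calibration is good to about 2 mm. The wrist camera is an equidistant fisheye: a pixel r from the principal point sees the ray r / f radians off the axis. A picture is of the moment at which its call begins.
- manip.finish_job(): hands the job in; it is judged then, once.
The state is a dict: "time": time; "joint_pos": joint angles; "qd": joint speeds; "effort": joint torques, N m; "ee_pos": TCP position; "eef_rot": TCP orientation; "wrist_force": force on the tool from outside, world axes, zero at the start; "ft_torque": the same for the moment, N m; "gripper_width": finger opening in m; "gripper_force": force on a finger pad.
Only numpy, scipy, OpenCV 4.12 (cv2) and the standard library are available. Lean on these libraries where they do the work, as an engineer would, in place of code of your own. Each camera call takes 0.05 s, during which the arm holds its last target. There are 200 camera calls.

## Working session

There is one attempt and no reset: what is moved stays moved. The work goes in short steps, Python scripts to look and compute and a shell command to move; the robot and the scene stay as the last step left them, time stands still between calls to the robot, and variables do not carry over. Pictures are saved under pics/ and viewed, at most 14 in all, crops included, and the job is handed in when it is done.

```bash
ls; mkdir -p pics; python3 - <<'E'
from cell import readout, viewer
import cv2,numpy as np
s=readout.sense();print(s['time'],s['ee_pos'],s['eef_rot'],s['wrist_force'],s['gripper_width'])
for n in("side","top"):
    d=viewer.snapshot(n);cv2.imwrite(f"pics/{n}0.png",d["image"][...,::-1]);np.savez(f"{n}0.npz",**d)
    print(n,d["K"],d["position"],d["rotation"])
E
```

```text
pics
0.0 [ 0.2526478  -0.5438311   0.23051411] [[ 9.06974529e-01  4.21185366e-01 -3.01031321e-04]
 [ 4.21185377e-01 -9.06973604e-01  1.32702009e-03]
 [ 2.85893981e-04 -1.33036341e-03 -9.99999074e-01]] [ 0.21894636 -0.30073612  0.25041187] 0.08560996900393604
side [[514.51884696   0.         284.61875135]
 [  0.         514.51884696 212.12349225]
 [  0.           0.           1.        ]] [ 0.28416144 -1.09531808  0.76522575] [[ 0.97088894 -0.1136313   0.21086155]
 [-0.23951835 -0.46927835  0.84994635]
 [ 0.00237225 -0.87570872 -0.48283394]]
top [[401.97232331   0.         274.49720556]
 [  0.         401.97232331 215.55363427]
 [  0.           0.           1.        ]] [ 0.34018714 -0.04518689  1.36399745] [[ 0.00614832 -0.98600473  0.16660394]
 [-0.99971208 -0.00219638  0.02389441]
 [-0.02319408 -0.16670288 -0.98573434]]
```

View pics/side0.png

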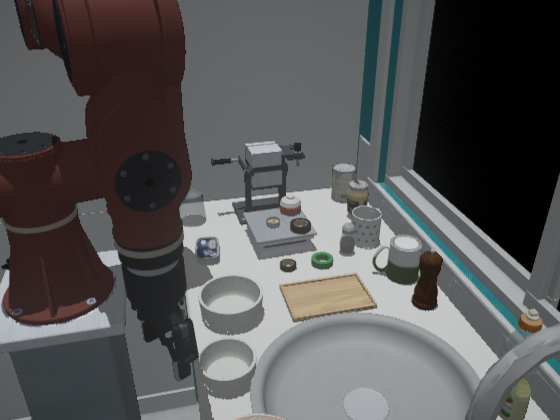

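View pics/top0.png

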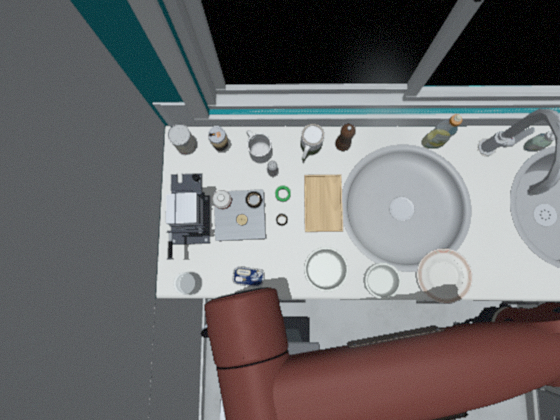

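Candidates for the tape in the top view: black ring (254,200) on the scale, smaller black ring (281,219) on the worktop, green ring (283,194). I choose (254,200). The egg timer is at (222,200), tea light (242,219), small dish (381,280), large bowl (325,268), tray (323,203), stand (188,205). Next I check this in a close crop and measure.

```bash
cat > h.py <<'E'
import numpy as np,cv2
def load(n): return dict(np.load(n))
def cloud(d):
    z=d["z_map"];h,w=z.shape;u,v=np.meshgrid(np.arange(w),np.arange(h));K=d["K"]
    p=np.stack([(u-K[0,2])/K[0,0]*z,(v-K[1,2])/K[1,1]*z,z],-1)
    P=p@d["rotation"].T+d["position"];P[z==0]=np.nan;return P
def ray(d,u,v,Z):
    K=d["K"];r=d["rotation"]@np.array([(u-K[0,2])/K[0,0],(v-K[1,2])/K[1,1],1]);p=d["position"]
    return p+r*(Z-p[2])/r[2]
E
python3 - <<'E'
from h import *
d=load("top0.npz");P=cloud(d)
np.set_printoptions(precision=4,suppress=True)
def reg(u0,u1,v0,v1,z0,z1,name):
    Q=P[v0:v1,u0:u1].reshape(-1,3);Q=Q[(Q[:,2]>z0)&(Q[:,2]<z1)]
    if len(Q)<3: print(name,"none");return
    r=cv2.minAreaRect((Q[:,:2]*1000).astype(np.float32))
    print(name,len(Q),"min",Q.min(0),"max",Q.max(0),"med z",np.median(Q[:,2]),"rect",np.round(r[0],1),np.round(r[1],1),round(r[2],1))
print("work z",np.nanmedian(P[225:250,290:310,2]))
reg(205,275,180,250,.05,.075,"pan")
reg(210,235,185,212,.095,.14,"egg")
reg(244,266,188,212,.072,.095,"tape")
reg(234,250,211,228,.07,.09,"tea")
reg(275,290,212,228,.008,.03,"ring2")
reg(300,348,245,292,.045,.07,"large")
reg(360,402,260,300,.035,.06,"small")
reg(298,348,168,240,.003,.03,"tray")
reg(160,215,165,265,.195,.26,"tin")
reg(160,215,165,265,.15,.19,"hinge")
reg(165,215,165,185,.05,.3,"pinbracket")
reg(163,190,235,265,.05,.3,"crank")
reg(262,284,155,180,.07,.1,"salt")
reg(228,268,262,290,.015,.04,"sard")
a=cv2.resize(d["image"][145:275,160:300,::-1],None,fx=5,fy=5,interpolation=cv2.INTER_CUBIC)[:600]
s=load("side0.npz")["image"][130:270,200:340,::-1]
b=cv2.resize(s,None,fx=4,fy=4,interpolation=cv2.INTER_CUBIC)
cv2.imwrite("pics/topc.png",cv2.resize(a,None,fx=.9,fy=.9));cv2.imwrite("pics/sidec.png",b)
E
```

```text
work z -0.00048506530435266093
pan 2101 min [0.4796 0.0172 0.05  ] max [0.6521 0.2175 0.075 ] med z 0.055344543450200456 rect [564.9 119.7] [166. 197.] 3.2
egg 106 min [0.5888 0.1361 0.095 ] max [0.6349 0.1785 0.111 ] med z 0.09849716834547217 rect [614.2 158.2] [45.  42.3] 70.1
tape 91 min [0.5862 0.0309 0.072 ] max [0.6404 0.0835 0.0793] med z 0.07432762781261282 rect [613.4  58.3] [51.4 54.1] 81.7
tea 6 min [0.5339 0.0757 0.0702] max [0.5604 0.1118 0.0737] med z 0.07106950410254487 rect [546.8  93.8] [35.4 20. ] 77.4
ring2 82 min [ 0.5355 -0.0551  0.0081] max [ 0.5783 -0.0175  0.0224] med z 0.013212648524406179 rect [556.9 -36.3] [42.8 37.5] 0.3
large 336 min [ 0.3175 -0.2489  0.0451] max [ 0.4581 -0.1093  0.0667] med z 0.05676072459345827 rect [ 387.9 -178.8] [138.8 141.2] 87.8
small 287 min [ 0.2965 -0.4194  0.0354] max [ 0.408  -0.3058  0.0541] med z 0.04669825302686692 rect [ 352.2 -362.6] [111.5 113.6] 0.4
tray 2072 min [ 0.4896 -0.264   0.003 ] max [ 0.7388 -0.0926  0.0194] med z 0.0064953535216251135 rect [ 614.2 -178.2] [170.6 249.5] 89.8
tin 1550 min [0.511  0.1996 0.1954] max [0.6665 0.3024 0.2431] med z 0.21736843118140048 rect [589.3 250.7] [153.7 103.5] 1.9
hinge 474 min [0.4101 0.1953 0.1502] max [0.6147 0.3058 0.1898] med z 0.17622710222473548 rect [505.9 244.8] [ 87.7 219.9] 46.7
pinbracket 322 min [0.6276 0.2007 0.1964] max [0.6665 0.2955 0.2431] med z 0.20370486044318525 rect [646.9 248.1] [38.9 94.7] 0.2
crank 117 min [0.4101 0.2854 0.1623] max [0.4822 0.3043 0.1828] med z 0.1748622162295861 rect [445.8 298. ] [71.8 18.9] 5.6
salt 97 min [ 0.7109 -0.0213  0.0706] max [0.7631 0.0288 0.0954] med z 0.08389420439073914 rect [739.5   0.9] [59.8 33.4] 26.2
sard 557 min [0.3314 0.0236 0.0151] max [0.3968 0.1271 0.0309] med z 0.020786046902836475 rect [362.7  74.2] [104.1  62.7] 83.8
```

View pics/topc.png

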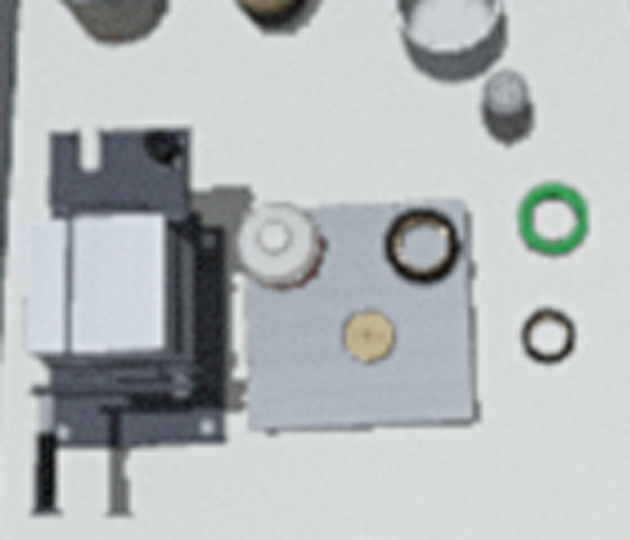

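View pics/sidec.png

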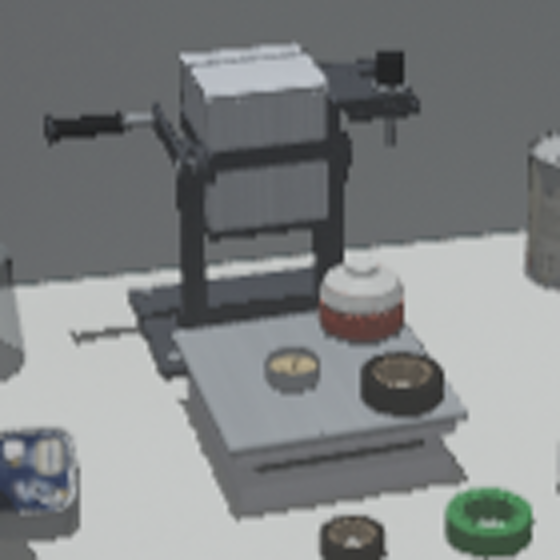

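The crops confirm it: on the pan are the egg timer, the tape (black ring with the larger diameter) and the tea light. The pin knob is at crop (163,147) and the slot at (90,150), with the crank sleeve towards the robot. I move over the scale and look with the wrist camera.

```bash
python3 -m inch '[{"claw":1,"x":150,"y":320,"z":100,"az":0.6},{"claw":1,"x":150,"y":320,"z":100,"az":0.6},{"claw":1,"x":150,"y":320,"z":100,"az":0.6},{"claw":1,"x":150,"y":320,"z":100,"az":0.6},{"claw":1,"x":150,"y":320,"z":100,"az":0.6},{"claw":1,"x":300,"y":640,"z":100,"az":1.135},{"claw":1,"x":300,"y":640,"z":100,"az":1.135},{"claw":1,"x":300,"y":640,"z":100,"az":1.135},{"claw":1,"x":300,"y":640,"z":100,"az":1.135},{"claw":1,"x":300,"y":640,"z":100,"az":1.135},{"claw":1,"x":300,"y":640,"z":100,"az":1.135},{"claw":1,"x":300,"y":640,"z":100,"az":1.135}]'
python3 - <<'E'
from h import *
np.set_printoptions(precision=4,suppress=True)
d=load("top0.npz")
for n,u,v,z in [("panTL",160+248/4.5,145+205/4.5,.055),("TR",160+467/4.5,145+200/4.5,.055),("BR",160+478/4.5,145+420/4.5,.055),("BL",160+250/4.5,145+428/4.5,.055),
 ("tea",160+368/4.5,145+336/4.5,.07),("tape",160+423/4.5,145+245/4.5,.075),("egg",160+275/4.5,145+240/4.5,.107),
 ("knob",160+163/4.5,145+147/4.5,.24),("slotend",160+90/4.5,145+172/4.5,.2),
 ("t1",305,176,.012),("t2",341,176,.012),("t3",342,231,.012),("t4",305,231,.012)]: print(n,ray(d,u,v,z))
E
```

```text
panTL [0.6459 0.1861 0.055 ]
TR [0.6499 0.0229 0.055 ]
BR [0.4857 0.0132 0.055 ]
BL [0.4793 0.1795 0.055 ]
tea [0.545 0.093 0.07 ]
tape [0.6115 0.0536 0.075 ]
egg [0.6082 0.1568 0.107 ]
knob [0.6409 0.2095 0.24  ]
slotend [0.6345 0.2667 0.2   ]
t1 [ 0.7079 -0.1172  0.012 ]
t2 [ 0.7078 -0.2415  0.012 ]
t3 [ 0.5163 -0.2407  0.012 ]
t4 [ 0.5159 -0.116   0.012 ]invalid input
```

```bash
python3 -m inch '[{"claw":1,"x":150,"y":320,"z":100,"ax":0,"ay":0,"az":0.6}]'; echo; python3 -m inch '[{"claw":1.0,"x":50,"y":30,"z":10,"ax":0,"ay":0,"az":0.1}]' 60
```

```text
time: 0.18
ee_pos: [0.2671, -0.5101, 0.238]
eef_rot: [[0.851, 0.526, -0.002], [0.526, -0.851, 0.004], [0.0, -0.005, -1.0]]
wrist_force: [0.8, -0.4, -1.0]
gripper_width: 0.0857
gripper_force: 0.0

time: 0.27
ee_pos: [0.3028, -0.4852, 0.2486]
eef_rot: [[0.789, 0.614, -0.002], [0.614, -0.789, 0.003], [0.001, -0.004, -1.0]]
wrist_force: [1.3, 0.1, 0.6]
gripper_width: 0.0855
gripper_force: 0.0
```

```bash
python3 -m inch '[{"claw":1,"x":120,"y":280,"z":80,"ax":0,"ay":0,"az":0.45},{"claw":1,"x":120,"y":280,"z":80,"ax":0,"ay":0,"az":0.45},{"claw":1,"x":120,"y":280,"z":80,"ax":0,"ay":0,"az":0.45},{"claw":1,"x":120,"y":280,"z":80,"ax":0,"ay":0,"az":0.45},{"claw":1,"x":247,"y":575,"z":80,"ax":0,"ay":0,"az":0.908},{"claw":1,"x":247,"y":575,"z":80,"ax":0,"ay":0,"az":0.908},{"claw":1,"x":247,"y":575,"z":80,"ax":0,"ay":0,"az":0.908},{"claw":1,"x":247,"y":575,"z":80,"ax":0,"ay":0,"az":0.908},{"claw":1,"x":247,"y":575,"z":80,"ax":0,"ay":0,"az":0.908},{"claw":1,"x":247,"y":575,"z":80,"ax":0,"ay":0,"az":0.908},{"claw":1,"x":247,"y":575,"z":80,"ax":0,"ay":0,"az":0.908},{"claw":1,"x":247,"y":575,"z":80,"ax":0,"ay":0,"az":0.908}]' 40
python3 -m inch '[{"claw":1,"x":0,"y":140,"z":0,"ax":0,"ay":0,"az":0},{"claw":1,"x":0,"y":140,"z":0,"ax":0,"ay":0,"az":0},{"claw":1,"x":0,"y":140,"z":0,"ax":0,"ay":0,"az":0},{"claw":1,"x":0,"y":140,"z":0,"ax":0,"ay":0,"az":0}]'
cat >> h.py <<'E'
def wcloud(d):
    z=d["z_map"];h,w=z.shape;u,v=np.meshgrid(np.arange(w),np.arange(h));K=d["K"]
    a=(u-K[0,2])/K[0,0];b=(v-K[1,2])/K[1,1];t=np.hypot(a,b)+1e-9;k=np.tan(np.minimum(t,1.5))/t
    p=np.stack([a*k*z,b*k*z,z],-1);P=p@d["rotation"].T+d["position"];P[(z==0)|(t>1.4)]=np.nan;return P
def wray(d,u,v,Z):
    K=d["K"];a=(u-K[0,2])/K[0,0];b=(v-K[1,2])/K[1,1];t=np.hypot(a,b)+1e-9
    r=d["rotation"]@np.array([a/t*np.sin(t),b/t*np.sin(t),np.cos(t)]);p=d["position"];return p+r*(Z-p[2])/r[2]
def snap(n,f):
    from cell import viewer
    d=viewer.snapshot(n);np.savez(f+".npz",**d);cv2.imwrite(f"pics/{f}.png",d["image"][...,::-1]);return d
E
python3 -c "
from h import *
d=snap('wrist','w1');print(d['K'],d['position'],d['rotation'])"
```

```text
time: 1.27
ee_pos: [0.5, -0.0312, 0.319]
eef_rot: [[0.003, 1.0, 0.0], [1.0, -0.003, -0.0], [-0.0, 0.0, -1.0]]
wrist_force: [0.8, -1.7, 0.3]
gripper_width: 0.0854
gripper_force: 0.0
time: 1.6
ee_pos: [0.4989, 0.1111, 0.3188]
eef_rot: [[-0.0, 1.0, -0.0], [1.0, 0.0, 0.001], [0.001, -0.0, -1.0]]
wrist_force: [-0.2, 0.2, 0.4]
gripper_width: 0.0852
gripper_force: 0.0
[[325.1922621    0.         280.8207403 ]
 [  0.         325.1922621  212.81697914]
 [  0.           0.           1.        ]] [0.49836165 0.191488   0.46146924] [[ 9.99999952e-01  2.82965327e-05  3.09361647e-04]
 [ 1.24113078e-04 -9.49303685e-01 -3.14360460e-01]
 [ 2.84782840e-04  3.14360483e-01 -9.49303643e-01]]
```

View pics/w1.png

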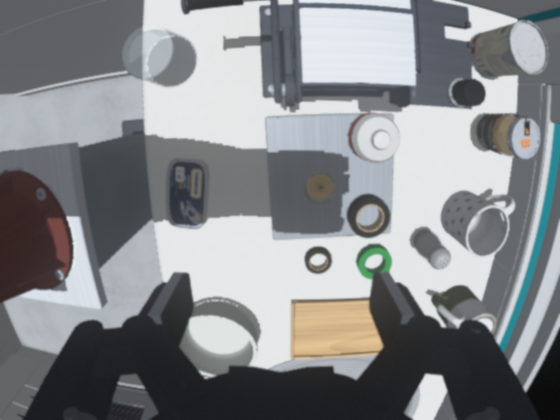

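The wrist view shows the egg timer at (375,140), tape (369,215), tea light (319,187), knob (467,92), crank sleeve (213,3) and tray (335,328). I compute positions.

```bash
python3 - <<'E'
from h import *
np.set_printoptions(precision=4,suppress=True)
d=load("w1.npz");P=wcloud(d)
def reg(u0,u1,v0,v1,z0,z1,name):
    Q=P[v0:v1,u0:u1].reshape(-1,3);Q=Q[(Q[:,2]>z0)&(Q[:,2]<z1)]
    if len(Q)<3: print(name,"none");return
    r=cv2.minAreaRect((Q[:,:2]*1000).astype(np.float32))
    print(name,len(Q),"z",np.median(Q[:,2]),Q[:,2].max(),"rect",np.round(r[0],1),np.round(r[1],1),round(r[2],1))
reg(258,402,105,245,.048,.063,"pan")
reg(345,405,105,168,.075,.14,"egg")
reg(342,395,190,240,.068,.08,"tape")
reg(300,340,172,204,.066,.08,"tea")
reg(285,385,290,360,.008,.02,"tray")
reg(440,490,75,110,.225,.26,"knob")
reg(370,500,0,110,.19,.215,"plate")
reg(290,420,0,110,.21,.235,"tintop")
reg(180,245,0,15,.15,.2,"sleeve")
reg(415,450,235,265,.06,.1,"salt")
print(P[92,467],P[10,460],P[60,440])
for n,u,v,z in[("egg",375,140,.105),("tape",369,215,.073),("tea",319,187,.07),("knob",467,92,.24)]:print(n,wray(d,u,v,z))
E
```

```text
pan 11991 z 0.05533643346153422 0.06299677202061099 rect [565.  104.5] [166.9 166. ] 3.0
egg 1901 z 0.09454739562762171 0.10790150172361807 rect [611.2 160.8] [59.9 58.2] 55.2
tape 964 z 0.0736723969249578 0.07628092572410866 rect [613.7  55.9] [55.5 56.9] 38.8
tea 101 z 0.06919717033053252 0.07243587029129067 rect [547.   94.9] [37.3 37.2] 35.4
tray 773 z 0.011530103148080006 0.014713814422062432 rect [ 599.6 -177.2] [166.6 130.9] 1.0
knob 690 z 0.2384438209756659 0.24142236482059198 rect [644.9 214.1] [21.6 21.3] 77.0
plate 5389 z 0.20331066600731623 0.21497619080628128 rect [617.6 247.7] [94.8 95.7] 2.1
tintop 9789 z 0.22090282979300213 0.2243751666182192 rect [559.6 240.3] [94.7 86.2] 2.8
sleeve 552 z 0.1747789325274205 0.18178621613025847 rect [437.6 293. ] [56.6 13. ] 6.3
salt 433 z 0.08114291655738082 0.09069164582297135 rect [724.2   1.1] [30.3 23.5] 8.2
[0.6386 0.2132 0.2377] [0.6535 0.2911 0.2038] [0.632  0.2411 0.2031]
egg [0.6042 0.1595 0.105 ]
tape [0.6125 0.0599 0.073 ]
tea [0.546  0.0957 0.07  ]
knob [0.6372 0.213  0.24  ]
```

```bash
R='x'; python3 -m inch '[{"claw":1,"x":111,"y":43,"z":-80,"ax":0,"ay":0,"az":1.48},{"claw":1,"x":111,"y":43,"z":-80,"ax":0,"ay":0,"az":1.48},{"claw":1,"x":111,"y":43,"z":-80,"ax":0,"ay":0,"az":1.48},{"claw":1,"x":111,"y":43,"z":-80,"ax":0,"ay":0,"az":1.48},{"claw":1,"x":111,"y":43,"z":-80,"ax":0,"ay":0,"az":1.48},{"claw":1,"x":111,"y":43,"z":-80,"ax":0,"ay":0,"az":1.48},{"claw":1,"x":111,"y":43,"z":-80,"ax":0,"ay":0,"az":1.48},{"claw":1,"x":111,"y":43,"z":-80,"ax":0,"ay":0,"az":1.48},{"claw":1,"x":111,"y":43,"z":-80,"ax":0,"ay":0,"az":1.48},{"claw":1,"x":111,"y":43,"z":-80,"ax":0,"ay":0,"az":1.48},{"claw":1,"x":111,"y":43,"z":-80,"ax":0,"ay":0,"az":1.48},{"claw":1,"x":111,"y":43,"z":-80,"ax":0,"ay":0,"az":1.48}]' |tail -6
python3 -m inch '[{"claw":1,"x":0,"y":0,"z":0,"ax":0,"ay":0,"az":1.49},{"claw":1,"x":0,"y":0,"z":0,"ax":0,"ay":0,"az":1.49},{"claw":1,"x":0,"y":0,"z":0,"ax":0,"ay":0,"az":1.49},{"claw":1,"x":0,"y":0,"z":0,"ax":0,"ay":0,"az":1.49},{"claw":1,"x":0,"y":0,"z":0,"ax":0,"ay":0,"az":1.49},{"claw":1,"x":0,"y":0,"z":0,"ax":0,"ay":0,"az":1.49},{"claw":1,"x":0,"y":0,"z":0,"ax":0,"ay":0,"az":1.49},{"claw":1,"x":0,"y":0,"z":0,"ax":0,"ay":0,"az":1.49},{"claw":1,"x":0,"y":0,"z":0,"ax":0,"ay":0,"az":1.49},{"claw":1,"x":0,"y":0,"z":0,"ax":0,"ay":0,"az":1.49},{"claw":1,"x":0,"y":0,"z":0,"ax":0,"ay":0,"az":1.49},{"claw":1,"x":0,"y":0,"z":0,"ax":0,"ay":0,"az":1.49}]'
python3 -c "
from cell import readout;print(readout.sense()['joint_pos'])"
```

```text
time: 2.65
ee_pos: [0.6106, 0.1492, 0.2385]
eef_rot: [[-0.996, 0.087, -0.001], [0.087, 0.996, -0.0], [0.001, -0.0, -1.0]]
wrist_force: [-0.1, -0.8, -0.1]
gripper_width: 0.0856
gripper_force: 0.0
time: 3.65
ee_pos: [0.6106, 0.1492, 0.2385]
eef_rot: [[-0.168, -0.986, -0.001], [-0.986, 0.168, -0.0], [0.0, 0.001, -1.0]]
wrist_force: [-1.2, -0.9, 0.1]
gripper_width: 0.0854
gripper_force: 0.0
[ 1.83695356e+00  1.12358230e+01  1.20735444e+01  9.08911522e+01
 -3.54520039e-03 -7.85086386e+01]
```

```bash
python3 -m inch '[{"claw":1,"x":0,"y":4,"z":-100,"ax":0,"ay":0,"az":0.169},{"claw":1,"x":0,"y":4,"z":-100,"ax":0,"ay":0,"az":0.169},{"claw":1,"x":0,"y":4,"z":-100,"ax":0,"ay":0,"az":0.169},{"claw":1,"x":0,"y":4,"z":-150,"ax":0,"ay":0,"az":0.169},{"claw":1,"x":0,"y":4,"z":-173,"ax":0,"ay":0,"az":0.169},{"claw":1,"x":0,"y":4,"z":-173,"ax":0,"ay":0,"az":0.169}]' 30|head -4
python3 -m inch '[{"claw":0,"x":0,"y":0,"z":0,"ax":0,"ay":0,"az":0},{"claw":0,"x":0,"y":0,"z":0,"ax":0,"ay":0,"az":0},{"claw":0,"x":0,"y":0,"z":0,"ax":0,"ay":0,"az":0},{"claw":0,"x":0,"y":0,"z":0,"ax":0,"ay":0,"az":0},{"claw":0,"x":0,"y":0,"z":0,"ax":0,"ay":0,"az":0},{"claw":0,"x":0,"y":0,"z":0,"ax":0,"ay":0,"az":0},{"claw":0,"x":0,"y":0,"z":0,"ax":0,"ay":0,"az":0},{"claw":0,"x":0,"y":0,"z":30,"ax":0,"ay":0,"az":0},{"claw":0,"x":0,"y":0,"z":70,"ax":0,"ay":0,"az":0},{"claw":0,"x":0,"y":0,"z":110,"ax":0,"ay":0,"az":0},{"claw":0,"x":0,"y":0,"z":110,"ax":0,"ay":0,"az":0}]'
```

```text
time: 4.15
ee_pos: [0.6058, 0.1531, 0.058]
eef_rot: [[-0.006, -1.0, -0.011], [-1.0, 0.006, -0.001], [0.001, 0.011, -1.0]]
wrist_force: [-0.9, -0.2, -0.4]
time: 5.07
ee_pos: [0.6139, 0.1539, 0.1851]
eef_rot: [[-0.005, -1.0, 0.011], [-1.0, 0.005, 0.0], [-0.001, -0.011, -1.0]]
wrist_force: [2.2, 0.4, 1.0]
gripper_width: 0.0573
gripper_force: 32.1
```

```bash
python3 -m inch '[{"claw":0,"x":63,"y":-339,"z":0,"ax":0,"ay":0,"az":0},{"claw":0,"x":63,"y":-339,"z":0,"ax":0,"ay":0,"az":0},{"claw":0,"x":63,"y":-339,"z":0,"ax":0,"ay":0,"az":0},{"claw":0,"x":63,"y":-339,"z":0,"ax":0,"ay":0,"az":0},{"claw":0,"x":63,"y":-339,"z":0,"ax":0,"ay":0,"az":0},{"claw":0,"x":63,"y":-339,"z":0,"ax":0,"ay":0,"az":0},{"claw":0,"x":63,"y":-339,"z":0,"ax":0,"ay":0,"az":0},{"claw":0,"x":63,"y":-339,"z":0,"ax":0,"ay":0,"az":0},{"claw":0,"x":63,"y":-339,"z":0,"ax":0,"ay":0,"az":0},{"claw":0,"x":63,"y":-339,"z":0,"ax":0,"ay":0,"az":0}]' |head -3
python3 -m inch '[{"claw":0,"x":0,"y":0,"z":-40,"ax":0,"ay":0,"az":0},{"claw":0,"x":0,"y":0,"z":-80,"ax":0,"ay":0,"az":0},{"claw":0,"x":0,"y":0,"z":-110,"ax":0,"ay":0,"az":0},{"claw":0,"x":0,"y":0,"z":-130,"ax":0,"ay":0,"az":0},{"claw":0,"x":0,"y":0,"z":-145,"ax":0,"ay":0,"az":0},{"claw":0,"x":0,"y":0,"z":-155,"ax":0,"ay":0,"az":0},{"claw":0,"x":0,"y":0,"z":-156,"ax":0,"ay":0,"az":0},{"claw":0,"x":0,"y":0,"z":-156,"ax":0,"ay":0,"az":0}]' 
python3 -m inch '[{"claw":0.88,"x":0,"y":0,"z":0,"ax":0,"ay":0,"az":0},{"claw":0.88,"x":0,"y":0,"z":0,"ax":0,"ay":0,"az":0},{"claw":0.88,"x":0,"y":0,"z":0,"ax":0,"ay":0,"az":0},{"claw":0.88,"x":0,"y":0,"z":0,"ax":0,"ay":0,"az":0},{"claw":0.88,"x":0,"y":0,"z":40,"ax":0,"ay":0,"az":0},{"claw":0.88,"x":0,"y":0,"z":80,"ax":0,"ay":0,"az":0},{"claw":0.88,"x":0,"y":0,"z":120,"ax":0,"ay":0,"az":0},{"claw":0.88,"x":0,"y":0,"z":160,"ax":0,"ay":0,"az":0},{"claw":0.88,"x":0,"y":0,"z":160,"ax":0,"ay":0,"az":0}]'
```

```text
time: 5.9
ee_pos: [0.6733, -0.1892, 0.1748]
eef_rot: [[-0.01, -1.0, -0.001], [-1.0, 0.01, -0.0], [0.0, 0.001, -1.0]]
time: 6.57
ee_pos: [0.6737, -0.1843, 0.0201]
eef_rot: [[-0.005, -1.0, -0.0], [-1.0, 0.005, 0.0], [-0.0, 0.0, -1.0]]
wrist_force: [-0.2, 0.8, -0.4]
gripper_width: 0.0576
gripper_force: 36.6
time: 7.32
ee_pos: [0.6769, -0.1869, 0.1906]
eef_rot: [[-0.006, -1.0, 0.012], [-1.0, 0.006, -0.006], [0.006, -0.012, -1.0]]
wrist_force: [0.8, -0.1, 1.4]
gripper_width: 0.075
gripper_force: 0.0
```

```bash
python3 -m inch '[{"claw":0.88,"x":-127,"y":281,"z":20,"ax":0,"ay":0,"az":0},{"claw":0.88,"x":-127,"y":281,"z":20,"ax":0,"ay":0,"az":0},{"claw":0.88,"x":-127,"y":281,"z":20,"ax":0,"ay":0,"az":0},{"claw":0.88,"x":-127,"y":281,"z":20,"ax":0,"ay":0,"az":0},{"claw":0.88,"x":-127,"y":281,"z":20,"ax":0,"ay":0,"az":0},{"claw":0.88,"x":-127,"y":281,"z":20,"ax":0,"ay":0,"az":0},{"claw":0.88,"x":-127,"y":281,"z":20,"ax":0,"ay":0,"az":0},{"claw":0.88,"x":-127,"y":281,"z":20,"ax":0,"ay":0,"az":0},{"claw":0.88,"x":-127,"y":281,"z":20,"ax":0,"ay":0,"az":0},{"claw":0.88,"x":-127,"y":281,"z":20,"ax":0,"ay":0,"az":0}]' |head -3
python3 -c "
from h import *
d=snap('wrist','w2')
from cell import readout;print(readout.sense()['ee_pos'])"
```

```text
time: 8.15
ee_pos: [0.5467, 0.0963, 0.2003]
eef_rot: [[-0.004, -1.0, 0.001], [-1.0, 0.004, -0.0], [0.0, -0.001, -1.0]]
[0.54700267 0.09541733 0.20006457]
```

View pics/w2.png

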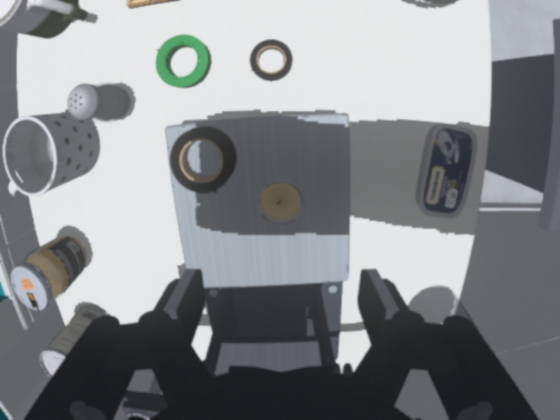

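Tea light at (281,201) and tape at (203,158) still lie on the pan.

```bash
python3 - <<'E'
from h import *
np.set_printoptions(precision=4,suppress=True)
d=load("w2.npz");P=wcloud(d)
print("pan z",np.nanmedian(P[250:270,230:320,2]))
for n,u,v,z in[("tea",281,201,.073),("tape",203,158,.078)]:print(n,wray(d,u,v,z))
E
```

```text
pan z 0.059550942029174714
tea [0.5463 0.0936 0.073 ]
tape [0.6114 0.0542 0.078 ]
```

```bash
python3 -m inch '[{"claw":0.7,"x":0,"y":-1,"z":-40,"ax":0,"ay":0,"az":0},{"claw":0.7,"x":0,"y":-1,"z":-80,"ax":0,"ay":0,"az":0},{"claw":0.7,"x":0,"y":-1,"z":-110,"ax":0,"ay":0,"az":0},{"claw":0.7,"x":0,"y":-1,"z":-130,"ax":0,"ay":0,"az":0},{"claw":0.7,"x":0,"y":-1,"z":-139,"ax":0,"ay":0,"az":0},{"claw":0.7,"x":0,"y":-1,"z":-139,"ax":0,"ay":0,"az":0},{"claw":0,"x":0,"y":-1,"z":-139,"ax":0,"ay":0,"az":0},{"claw":0,"x":0,"y":-1,"z":-139,"ax":0,"ay":0,"az":0},{"claw":0,"x":0,"y":-1,"z":-139,"ax":0,"ay":0,"az":0},{"claw":0,"x":0,"y":-1,"z":-139,"ax":0,"ay":0,"az":0},{"claw":0,"x":0,"y":-1,"z":-139,"ax":0,"ay":0,"az":0},{"claw":0,"x":0,"y":-1,"z":-139,"ax":0,"ay":0,"az":0}]' 
python3 -m inch '[{"claw":0,"x":0,"y":0,"z":0,"ax":0,"ay":0,"az":0},{"claw":0,"x":0,"y":0,"z":30,"ax":0,"ay":0,"az":0},{"claw":0,"x":0,"y":0,"z":70,"ax":0,"ay":0,"az":0},{"claw":0,"x":0,"y":0,"z":110,"ax":0,"ay":0,"az":0},{"claw":0,"x":0,"y":0,"z":110,"ax":0,"ay":0,"az":0}]'
```

```text
time: 9.2
ee_pos: [0.5472, 0.0946, 0.0617]
eef_rot: [[-0.005, -1.0, 0.001], [-1.0, 0.005, -0.0], [0.0, -0.001, -1.0]]
wrist_force: [-0.6, -0.7, 0.5]
gripper_width: 0.0356
gripper_force: 30.9
time: 9.62
ee_pos: [0.55, 0.0945, 0.1796]
eef_rot: [[-0.005, -1.0, 0.011], [-1.0, 0.005, -0.001], [0.001, -0.011, -1.0]]
wrist_force: [1.4, -0.6, 2.0]
gripper_width: 0.036
gripper_force: 30.8
```

```bash
python3 -m inch '[{"claw":0,"x":-5,"y":-273,"z":10,"ax":0,"ay":0,"az":0},{"claw":0,"x":-5,"y":-273,"z":10,"ax":0,"ay":0,"az":0},{"claw":0,"x":-5,"y":-273,"z":10,"ax":0,"ay":0,"az":0},{"claw":0,"x":-5,"y":-273,"z":10,"ax":0,"ay":0,"az":0},{"claw":0,"x":-5,"y":-273,"z":10,"ax":0,"ay":0,"az":0},{"claw":0,"x":-5,"y":-273,"z":10,"ax":0,"ay":0,"az":0},{"claw":0,"x":-5,"y":-273,"z":10,"ax":0,"ay":0,"az":0},{"claw":0,"x":-5,"y":-273,"z":-30,"ax":0,"ay":0,"az":0},{"claw":0,"x":-5,"y":-273,"z":-70,"ax":0,"ay":0,"az":0},{"claw":0,"x":-5,"y":-273,"z":-110,"ax":0,"ay":0,"az":0},{"claw":0,"x":-5,"y":-273,"z":-140,"ax":0,"ay":0,"az":0},{"claw":0,"x":-5,"y":-273,"z":-155,"ax":0,"ay":0,"az":0}]' |head -3
python3 -m inch '[{"claw":0,"x":0,"y":0,"z":-5,"ax":0,"ay":0,"az":0},{"claw":0,"x":0,"y":0,"z":-5,"ax":0,"ay":0,"az":0},{"claw":0.62,"x":0,"y":0,"z":-5,"ax":0,"ay":0,"az":0},{"claw":0.62,"x":0,"y":0,"z":-5,"ax":0,"ay":0,"az":0},{"claw":0.62,"x":0,"y":0,"z":-5,"ax":0,"ay":0,"az":0},{"claw":0.62,"x":0,"y":0,"z":-5,"ax":0,"ay":0,"az":0},{"claw":0.62,"x":0,"y":0,"z":35,"ax":0,"ay":0,"az":0},{"claw":0.62,"x":0,"y":0,"z":75,"ax":0,"ay":0,"az":0},{"claw":0.62,"x":0,"y":0,"z":115,"ax":0,"ay":0,"az":0},{"claw":0.62,"x":0,"y":0,"z":155,"ax":0,"ay":0,"az":0},{"claw":0.62,"x":0,"y":0,"z":160,"ax":0,"ay":0,"az":0}]'
python3 -m inch '[{"claw":1,"x":70,"y":236,"z":0,"ax":0,"ay":0,"az":-1.566},{"claw":1,"x":70,"y":236,"z":0,"ax":0,"ay":0,"az":-1.566},{"claw":1,"x":70,"y":236,"z":0,"ax":0,"ay":0,"az":-1.566},{"claw":1,"x":70,"y":236,"z":0,"ax":0,"ay":0,"az":-1.566},{"claw":1,"x":70,"y":236,"z":0,"ax":0,"ay":0,"az":-1.566},{"claw":1,"x":70,"y":236,"z":0,"ax":0,"ay":0,"az":-1.566},{"claw":1,"x":70,"y":236,"z":0,"ax":0,"ay":0,"az":-1.566},{"claw":1,"x":70,"y":236,"z":0,"ax":0,"ay":0,"az":-1.566},{"claw":1,"x":70,"y":236,"z":0,"ax":0,"ay":0,"az":-1.566},{"claw":1,"x":70,"y":236,"z":0,"ax":0,"ay":0,"az":-1.566},{"claw":1,"x":70,"y":236,"z":0,"ax":0,"ay":0,"az":-1.566},{"claw":1,"x":70,"y":236,"z":0,"ax":0,"ay":0,"az":-1.566}]'
```

```text
time: 10.62
ee_pos: [0.5394, -0.177, 0.0114]
eef_rot: [[-0.006, -1.0, -0.004], [-1.0, 0.006, 0.003], [-0.003, 0.004, -1.0]]
time: 11.53
ee_pos: [0.5444, -0.1799, 0.1842]
eef_rot: [[-0.006, -1.0, 0.009], [-1.0, 0.005, -0.005], [0.005, -0.009, -1.0]]
wrist_force: [1.9, -0.7, 0.5]
gripper_width: 0.053
gripper_force: 0.0
time: 12.53
ee_pos: [0.6117, 0.0577, 0.1757]
eef_rot: [[-0.993, -0.114, -0.0], [-0.114, 0.993, 0.0], [0.0, 0.0, -1.0]]
wrist_force: [0.5, -0.2, -0.3]
gripper_width: 0.0851
gripper_force: 0.0
```

```bash
python3 - <<'E'
from h import *
np.set_printoptions(precision=4,suppress=True)
d=snap("wrist","w3");P=wcloud(d);im=d["image"].astype(int)
m=(P[...,2]>.072)&(P[...,2]<.085)&(abs(P[...,0]-.61)<.08)&(abs(P[...,1]-.055)<.08)
Q=P[m];print(len(Q),np.median(Q,0),cv2.minAreaRect((Q[:,:2]*1000).astype(np.float32)))
m=(P[...,2]>.052)&(P[...,2]<.066)&(abs(P[...,0]-.56)<.08)&(abs(P[...,1]-.12)<.06);print("pan",np.median(P[m],0))
E
```

```text
2664 [0.6115 0.0559 0.0782] ((613.1990356445312, 56.115745544433594), (56.30155563354492, 55.872188568115234), 48.71009063720703)
pan [0.5533 0.1187 0.0599]
```

```bash
python3 -m inch '[{"claw":1,"x":1,"y":-1,"z":-40,"ax":0,"ay":0,"az":-0.1},{"claw":1,"x":1,"y":-1,"z":-80,"ax":0,"ay":0,"az":-0.1},{"claw":1,"x":1,"y":-1,"z":-105,"ax":0,"ay":0,"az":-0.1},{"claw":1,"x":1,"y":-1,"z":-116,"ax":0,"ay":0,"az":-0.1},{"claw":1,"x":1,"y":-1,"z":-116,"ax":0,"ay":0,"az":-0.1},{"claw":0,"x":1,"y":-1,"z":-116,"ax":0,"ay":0,"az":-0.1},{"claw":0,"x":1,"y":-1,"z":-116,"ax":0,"ay":0,"az":-0.1},{"claw":0,"x":1,"y":-1,"z":-116,"ax":0,"ay":0,"az":-0.1},{"claw":0,"x":1,"y":-1,"z":-116,"ax":0,"ay":0,"az":-0.1},{"claw":0,"x":1,"y":-1,"z":-116,"ax":0,"ay":0,"az":-0.1},{"claw":0,"x":1,"y":-1,"z":-116,"ax":0,"ay":0,"az":-0.1}]' 
python3 -m inch '[{"claw":0,"x":0,"y":0,"z":30,"ax":0,"ay":0,"az":0},{"claw":0,"x":0,"y":0,"z":70,"ax":0,"ay":0,"az":0},{"claw":0,"x":0,"y":0,"z":110,"ax":0,"ay":0,"az":0},{"claw":0,"x":0,"y":0,"z":110,"ax":0,"ay":0,"az":0}]'
```

```text
time: 13.5
ee_pos: [0.6133, 0.0566, 0.0608]
eef_rot: [[-1.0, -0.02, 0.001], [-0.02, 1.0, -0.0], [-0.001, -0.0, -1.0]]
wrist_force: [1.4, 0.2, 0.0]
gripper_width: 0.0547
gripper_force: 32.3
time: 13.83
ee_pos: [0.6161, 0.0563, 0.1792]
eef_rot: [[-1.0, -0.02, 0.011], [-0.02, 1.0, -0.001], [-0.011, -0.002, -1.0]]
wrist_force: [1.3, 0.3, 0.0]
gripper_width: 0.0547
gripper_force: 32.3
```

```bash
python3 -m inch '[{"claw":0,"x":-11,"y":-235,"z":10,"ax":0,"ay":0,"az":0},{"claw":0,"x":-11,"y":-235,"z":10,"ax":0,"ay":0,"az":0},{"claw":0,"x":-11,"y":-235,"z":10,"ax":0,"ay":0,"az":0},{"claw":0,"x":-11,"y":-235,"z":10,"ax":0,"ay":0,"az":0},{"claw":0,"x":-11,"y":-235,"z":10,"ax":0,"ay":0,"az":0},{"claw":0,"x":-11,"y":-235,"z":10,"ax":0,"ay":0,"az":0},{"claw":0,"x":-11,"y":-235,"z":-30,"ax":0,"ay":0,"az":0},{"claw":0,"x":-11,"y":-235,"z":-70,"ax":0,"ay":0,"az":0},{"claw":0,"x":-11,"y":-235,"z":-110,"ax":0,"ay":0,"az":0},{"claw":0,"x":-11,"y":-235,"z":-140,"ax":0,"ay":0,"az":0},{"claw":0,"x":-11,"y":-235,"z":-155,"ax":0,"ay":0,"az":0},{"claw":0,"x":-11,"y":-235,"z":-161,"ax":0,"ay":0,"az":0}]' |head -3
python3 -m inch '[{"claw":0,"x":0,"y":0,"z":0,"ax":0,"ay":0,"az":0},{"claw":0.85,"x":0,"y":0,"z":0,"ax":0,"ay":0,"az":0},{"claw":0.85,"x":0,"y":0,"z":0,"ax":0,"ay":0,"az":0},{"claw":0.85,"x":0,"y":0,"z":0,"ax":0,"ay":0,"az":0},{"claw":0.85,"x":0,"y":0,"z":0,"ax":0,"ay":0,"az":0},{"claw":0.85,"x":0,"y":0,"z":40,"ax":0,"ay":0,"az":0},{"claw":0.85,"x":0,"y":0,"z":80,"ax":0,"ay":0,"az":0},{"claw":0.85,"x":0,"y":0,"z":120,"ax":0,"ay":0,"az":0},{"claw":0.85,"x":0,"y":20,"z":160,"ax":0,"ay":0,"az":0},{"claw":0.85,"x":0,"y":30,"z":200,"ax":0,"ay":0,"az":0},{"claw":0.85,"x":0,"y":40,"z":240,"ax":0,"ay":0,"az":0},{"claw":0.85,"x":0,"y":50,"z":280,"ax":0,"ay":0,"az":0}]'
python3 -m inch '[{"claw":0.45,"x":38,"y":362,"z":40,"ax":0,"ay":0,"az":0},{"claw":0.45,"x":38,"y":362,"z":40,"ax":0,"ay":0,"az":0},{"claw":0.45,"x":38,"y":362,"z":40,"ax":0,"ay":0,"az":0},{"claw":0.45,"x":38,"y":362,"z":40,"ax":0,"ay":0,"az":0},{"claw":0.45,"x":38,"y":362,"z":40,"ax":0,"ay":0,"az":0},{"claw":0.45,"x":38,"y":362,"z":40,"ax":0,"ay":0,"az":0},{"claw":0.45,"x":38,"y":362,"z":40,"ax":0,"ay":0,"az":0},{"claw":0.45,"x":38,"y":362,"z":40,"ax":0,"ay":0,"az":0},{"claw":0.45,"x":38,"y":362,"z":40,"ax":0,"ay":0,"az":0},{"claw":0.45,"x":38,"y":362,"z":40,"ax":0,"ay":0,"az":0},{"claw":0.45,"x":38,"y":362,"z":40,"ax":0,"ay":0,"az":0},{"claw":0.45,"x":38,"y":362,"z":40,"ax":0,"ay":0,"az":0}]'
python3 -c "
from h import *
d=snap('wrist','w4');d=snap('side','s4')"
```

```text
time: 14.83
ee_pos: [0.5992, -0.1771, 0.0076]
eef_rot: [[-1.0, -0.02, -0.005], [-0.02, 1.0, 0.003], [0.005, 0.003, -1.0]]
time: 15.83
ee_pos: [0.6014, -0.1281, 0.2896]
eef_rot: [[-1.0, -0.02, 0.001], [-0.02, 1.0, -0.0], [-0.001, -0.0, -1.0]]
wrist_force: [1.4, -0.4, -0.0]
gripper_width: 0.0728
gripper_force: 0.0
time: 16.83
ee_pos: [0.6398, 0.233, 0.3271]
eef_rot: [[-1.0, -0.021, -0.0], [-0.021, 1.0, -0.0], [0.0, -0.0, -1.0]]
wrist_force: [0.2, 0.1, -0.0]
gripper_width: 0.0383
gripper_force: 0.0
```

View pics/w4.png

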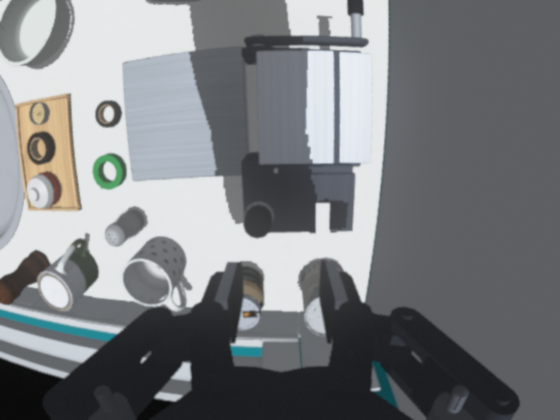

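The view shows all three things in the tray (timer 40,192; tape 41,148; tea light 39,113), the knob at (259,219) and the slot at (323,202–232).

```bash
python3 - <<'E'
from h import *
np.set_printoptions(precision=4,suppress=True)
d=load("w4.npz");P=wcloud(d)
m=(P[...,2]>.236)&(P[...,2]<.25)&(abs(P[...,0]-.64)<.03)&(abs(P[...,1]-.213)<.03)
Q=P[m];print("knobtop",len(Q),np.median(Q,0),cv2.minEnclosingCircle((Q[:,:2]*1000).astype(np.float32)),(Q.min(0)+Q.max(0))/2)
m=(P[...,2]>.195)&(P[...,2]<.212)&(abs(P[...,0]-.635)<.045)&(abs(P[...,1]-.25)<.06)
Q=P[m];print("plate z",np.median(Q[:,2]),Q.min(0),Q.max(0))
# slot: pixels below plate
g=np.zeros(m.shape,bool);g[190:240,305:342]=1
s=g&(P[...,2]<.19);vs,us=np.where(s)
for v in range(198,240,5):
    u=us[vs==v];  print(v,(u.min(),u.max()) if len(u) else None, wray(d,(u.min()+u.max())/2,v,.2035) if len(u) else '')
print("slot end",wray(d,323,vs.min(),.2035))
for v in (205,210,215,220): print(d["image"][v,312:336].sum(1))
E
```

```text
knobtop 579 [0.6444 0.2144 0.2388] ((645.1058349609375, 214.10833740234375), 10.963469505310059) [0.6448 0.2143 0.2384]
plate z 0.20289761053244085 [0.5996 0.1995 0.195 ] [0.6651 0.2966 0.212 ]
198 None 
203 (np.int64(316), np.int64(329)) [0.6372 0.2681 0.2035]
208 (np.int64(316), np.int64(329)) [0.6417 0.2684 0.2035]
213 (np.int64(316), np.int64(329)) [0.6462 0.2687 0.2035]
218 (np.int64(316), np.int64(328)) [0.6508 0.2685 0.2035]
223 (np.int64(316), np.int64(328)) [0.6555 0.2688 0.2035]
228 (np.int64(316), np.int64(328)) [0.6602 0.2691 0.2035]
233 (np.int64(305), np.int64(341)) [0.6649 0.2703 0.2035]
238 (np.int64(305), np.int64(341)) [0.6697 0.2706 0.2035]
slot end [0.6372 0.2686 0.2035]
[190 190 241 413 603 672 684 687 687 688 687 688 688 689 689 686 662 556
 369 232 202 198 200 203]
[194 195 244 418 608 678 689 689 691 692 692 691 692 691 692 686 663 548
 362 232 205 200 203 203]
[199 204 265 437 615 678 688 690 692 692 692 692 691 691 691 686 649 503
 320 222 204 203 202 207]
[201 208 271 441 617 677 689 691 690 692 691 690 690 692 690 683 640 464
 282 214 205 205 206 208]
```

```bash
python3 -m inch '[{"claw":0.5,"x":5,"y":-19,"z":-35,"ax":0,"ay":0,"az":0},{"claw":0.5,"x":5,"y":-19,"z":-70,"ax":0,"ay":0,"az":0},{"claw":0.5,"x":5,"y":-19,"z":-70,"ax":0,"ay":0,"az":0},{"claw":0.5,"x":5,"y":-19,"z":-85,"ax":0,"ay":0,"az":0},{"claw":0.5,"x":5,"y":-19,"z":-100,"ax":0,"ay":0,"az":0},{"claw":0.5,"x":5,"y":-19,"z":-107,"ax":0,"ay":0,"az":0},{"claw":0.5,"x":5,"y":-19,"z":-107,"ax":0,"ay":0,"az":0},{"claw":0.5,"x":5,"y":-19,"z":-107,"ax":0,"ay":0,"az":0}]'
python3 -m inch '[{"claw":0,"x":0,"y":0,"z":0,"ax":0,"ay":0,"az":0},{"claw":0,"x":0,"y":0,"z":0,"ax":0,"ay":0,"az":0},{"claw":0,"x":0,"y":0,"z":0,"ax":0,"ay":0,"az":0},{"claw":0,"x":0,"y":0,"z":0,"ax":0,"ay":0,"az":0},{"claw":0,"x":0,"y":0,"z":0,"ax":0,"ay":0,"az":0}]' 40
```

```text
time: 17.6
ee_pos: [0.645, 0.214, 0.2219]
eef_rot: [[-1.0, -0.02, 0.001], [-0.02, 1.0, 0.0], [-0.001, 0.0, -1.0]]
wrist_force: [0.7, -0.6, -0.6]
gripper_width: 0.0424
gripper_force: 0.0
time: 18.02
ee_pos: [0.6453, 0.2142, 0.2222]
eef_rot: [[-1.0, -0.02, 0.003], [-0.02, 1.0, 0.0], [-0.003, 0.0, -1.0]]
wrist_force: [-0.1, -1.0, 5.9]
gripper_width: 0.0202
gripper_force: 39.0
```

```bash
python3 -m inch '[{"claw":0,"x":0,"y":0,"z":5,"ax":0,"ay":0,"az":0},{"claw":0,"x":0,"y":0,"z":12,"ax":0,"ay":0,"az":0},{"claw":0,"x":0,"y":0,"z":24,"ax":0,"ay":0,"az":0},{"claw":0,"x":0,"y":0,"z":38,"ax":0,"ay":0,"az":0},{"claw":0,"x":0,"y":0,"z":50,"ax":0,"ay":0,"az":0},{"claw":0,"x":0,"y":0,"z":55,"ax":0,"ay":0,"az":0},{"claw":0,"x":0,"y":0,"z":55,"ax":0,"ay":0,"az":0},{"claw":0,"x":-1,"y":20,"z":55,"ax":0,"ay":0,"az":0},{"claw":0,"x":-2,"y":40,"z":55,"ax":0,"ay":0,"az":0},{"claw":0,"x":-2,"y":54,"z":55,"ax":0,"ay":0,"az":0},{"claw":0,"x":-2,"y":54,"z":55,"ax":0,"ay":0,"az":0},{"claw":0,"x":-2,"y":54,"z":55,"ax":0,"ay":0,"az":0}]'
python3 -c "
from h import *
d=snap('wrist','w5');e=snap('side','s5')
a=cv2.resize(d['image'][180:320,230:400,::-1],(400,330));b=cv2.resize(e['image'][130:200,240:325,::-1],(400,330),interpolation=cv2.INTER_CUBIC)
cv2.imwrite('pics/pin5.png',np.hstack([a,b]))"
```

```text
time: 19.02
ee_pos: [0.6424, 0.2688, 0.2745]
eef_rot: [[-1.0, -0.022, -0.001], [-0.022, 1.0, -0.0], [0.001, -0.0, -1.0]]
wrist_force: [0.7, 0.1, -0.3]
gripper_width: 0.0204
gripper_force: 39.2
```

View pics/pin5.png

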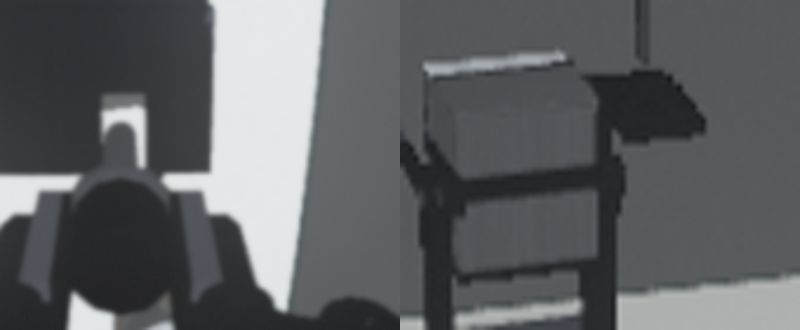

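The pin hangs from the fingers with its foot above the slot (left crop 120,130), about 1.5 mm to the left of the slot's middle, so I correct and lower it.

```bash
python3 -m inch '[{"claw":0,"x":1,"y":1.5,"z":0,"ax":0,"ay":0,"az":0},{"claw":0,"x":1,"y":1.5,"z":-10,"ax":0,"ay":0,"az":0},{"claw":0,"x":1,"y":1.5,"z":-20,"ax":0,"ay":0,"az":0},{"claw":0,"x":1,"y":1.5,"z":-30,"ax":0,"ay":0,"az":0},{"claw":0,"x":1,"y":1.5,"z":-40,"ax":0,"ay":0,"az":0},{"claw":0,"x":1,"y":1.5,"z":-50,"ax":0,"ay":0,"az":0},{"claw":0,"x":1,"y":1.5,"z":-56,"ax":0,"ay":0,"az":0},{"claw":0,"x":1,"y":1.5,"z":-58,"ax":0,"ay":0,"az":0},{"claw":0,"x":1,"y":1.5,"z":-60,"ax":0,"ay":0,"az":0},{"claw":0,"x":1,"y":1.5,"z":-62,"ax":0,"ay":0,"az":0},{"claw":0,"x":1,"y":1.5,"z":-62,"ax":0,"ay":0,"az":0}]'
```

```text
time: 20.03
ee_pos: [0.6438, 0.2698, 0.2135]
eef_rot: [[-1.0, -0.02, 0.0], [-0.02, 1.0, 0.0], [-0.0, 0.0, -1.0]]
wrist_force: [-0.1, -0.0, -1.1]
gripper_width: 0.0202
gripper_force: 39.2
```

```bash
python3 -m inch '[{"claw":0,"x":0,"y":0,"z":-1,"ax":0,"ay":0,"az":0},{"claw":0,"x":0,"y":0,"z":-1.5,"ax":0,"ay":0,"az":0},{"claw":0,"x":0,"y":0,"z":-1.5,"ax":0,"ay":0,"az":0}]'
python3 -m inch '[{"claw":0.4,"x":0,"y":0,"z":0,"ax":0,"ay":0,"az":0},{"claw":0.4,"x":0,"y":0,"z":0,"ax":0,"ay":0,"az":0},{"claw":0.4,"x":0,"y":0,"z":0,"ax":0,"ay":0,"az":0},{"claw":0.4,"x":0,"y":0,"z":20,"ax":0,"ay":0,"az":0},{"claw":0.4,"x":0,"y":0,"z":50,"ax":0,"ay":0,"az":0},{"claw":0.4,"x":0,"y":0,"z":90,"ax":0,"ay":0,"az":0},{"claw":0.4,"x":0,"y":0,"z":130,"ax":0,"ay":0,"az":0},{"claw":0.4,"x":0,"y":0,"z":130,"ax":0,"ay":0,"az":0},{"claw":0.4,"x":0,"y":0,"z":130,"ax":0,"ay":0,"az":0}]'
python3 - <<'E'
from h import *
np.set_printoptions(precision=4,suppress=True)
d=snap('wrist','w6');P=wcloud(d);e=snap('side','s6')
m=(P[...,2]>.222)&(P[...,2]<.245)&(abs(P[...,0]-.643)<.03)&(abs(P[...,1]-.269)<.03)
Q=P[m];print("knobtop",len(Q),np.median(Q,0),cv2.minEnclosingCircle((Q[:,:2]*1000).astype(np.float32)))
m=(P[...,2]>.15)&(P[...,2]<.2)&(P[...,0]<.47)&(P[...,1]>.27)
Q=P[m];print("sleeve",len(Q),Q.min(0),Q.max(0),np.median(Q,0))
a=cv2.resize(d['image'][:,:,::-1],None,fx=.9,fy=.9);b=cv2.resize(e['image'][130:200,240:325,::-1],(290,240),interpolation=cv2.INTER_CUBIC)
a=cv2.copyMakeBorder(a,0,0,0,290,cv2.BORDER_CONSTANT);a[:240,-290:]=b
cv2.imwrite('pics/pin6.png',a)
E
```

```text
time: 20.28
ee_pos: [0.6439, 0.2698, 0.2123]
eef_rot: [[-1.0, -0.02, 0.001], [-0.02, 1.0, 0.0], [-0.001, 0.0, -1.0]]
wrist_force: [-0.2, 0.2, 0.7]
gripper_width: 0.0201
gripper_force: 39.3
time: 21.03
ee_pos: [0.6451, 0.27, 0.3458]
eef_rot: [[-1.0, -0.02, 0.007], [-0.02, 1.0, 0.002], [-0.007, 0.001, -1.0]]
wrist_force: [0.4, 0.6, -1.1]
gripper_width: 0.0343
gripper_force: 0.0
knobtop 519 [0.6427 0.2689 0.2288] ((643.5914916992188, 269.02386474609375), 10.820018768310547)
sleeve 646 [0.4364 0.289  0.1501] [0.47   0.3881 0.1998] [0.4596 0.3866 0.1746]
```

View pics/pin6.png

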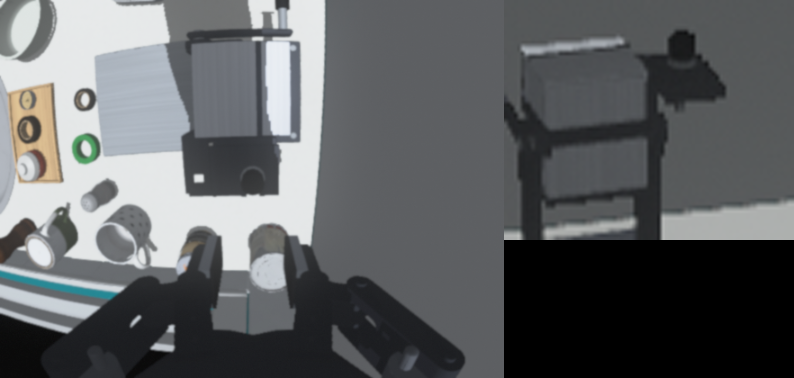

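Pin parked: the knob sits at (252,178) in the view, measured at (0.6436, 0.269), 15 mm above the plate. On to the crank.

```bash
python3 -m inch '[{"claw":0.6,"x":-204,"y":24,"z":-10,"ax":0,"ay":0,"az":0},{"claw":0.6,"x":-204,"y":24,"z":-10,"ax":0,"ay":0,"az":0},{"claw":0.6,"x":-204,"y":24,"z":-10,"ax":0,"ay":0,"az":0},{"claw":0.6,"x":-204,"y":24,"z":-10,"ax":0,"ay":0,"az":0},{"claw":0.6,"x":-204,"y":24,"z":-10,"ax":0,"ay":0,"az":0},{"claw":0.6,"x":-204,"y":24,"z":-10,"ax":0,"ay":0,"az":0},{"claw":0.6,"x":-204,"y":24,"z":-10,"ax":0,"ay":0,"az":0},{"claw":0.6,"x":-204,"y":24,"z":-10,"ax":0,"ay":0,"az":0}]'
python3 - <<'E'
from h import *
np.set_printoptions(precision=4,suppress=True)
d=snap('wrist','w7');P=wcloud(d)
m=(P[...,2]>.16)&(P[...,2]<.19)&(P[...,0]<.49)&(P[...,0]>.38)&(abs(P[...,1]-.295)<.025)&(d["image"].sum(2)<200)
Q=P[m];print("sleeve",len(Q),Q.min(0),Q.max(0),np.median(Q,0),cv2.minAreaRect((Q[:,:2]*1000).astype(np.float32)))
for x in(.415,.425,.435,.445,.455,.465,.475):
    q=Q[abs(Q[:,0]-x)<.004]
    if len(q):print(x,q[:,1].min(),q[:,1].max(),q[:,2].max())
E
```

```text
time: 21.8
ee_pos: [0.4389, 0.2937, 0.3305]
eef_rot: [[-1.0, -0.021, -0.001], [-0.021, 1.0, -0.001], [0.001, -0.001, -1.0]]
wrist_force: [0.2, 0.4, -0.6]
gripper_width: 0.0509
gripper_force: 0.0
sleeve 1150 [0.4095 0.2701 0.1627] [0.49   0.3073 0.182 ] [0.4434 0.2949 0.1766] ((449.7969970703125, 288.4555969238281), (80.36942291259766, 37.16044616699219), 0.38857775926589966)
0.415 0.28707091309921423 0.3021366048875486 0.18179491500391864
0.425 0.2890722239169414 0.30240601390524946 0.17899739894362282
0.435 0.2882467435886694 0.30371410537766735 0.17899248926128564
0.445 0.2883711686922723 0.30402386451333646 0.17999175467607098
0.455 0.2885481139099877 0.30436592168300436 0.17888125053231746
0.465 0.2897437351280151 0.3044641733691126 0.17869223007583385
```

View pics/w7.png

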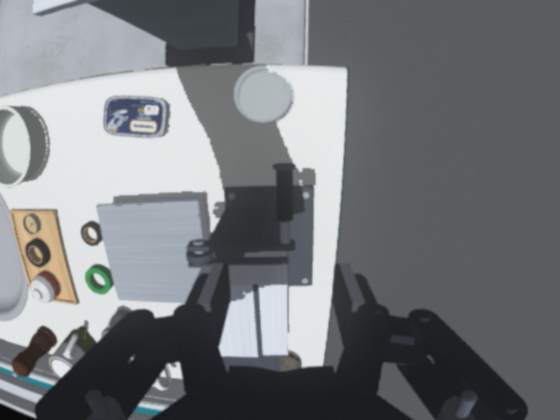

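The view shows the crank sleeve at (285,192), clear of everything. I take a force baseline, then grip it.

```bash
cat > avg.py <<'E'
import numpy as np
from cell import readout,viewer
def avg(n):
    F=[];T=[]
    for i in range(n):
        viewer.snapshot("wrist");s=readout.sense();F.append(s["wrist_force"]);T.append(s["ft_torque"])
    F=np.array(F);np.set_printoptions(precision=3,suppress=True)
    print("F",F.mean(0),"sd",F.std(0),"T",np.mean(T,0),"p",s["ee_pos"],"w",s["gripper_width"],"t",s["time"]);return F.mean(0)
E
python3 -c "from avg import *;avg(20)"
python3 -m inch '[{"claw":0.6,"x":-1,"y":2,"z":-40,"ax":0,"ay":0,"az":0.022},{"claw":0.6,"x":-1,"y":2,"z":-80,"ax":0,"ay":0,"az":0.022},{"claw":0.6,"x":-1,"y":2,"z":-120,"ax":0,"ay":0,"az":0.022},{"claw":0.6,"x":-1,"y":2,"z":-150,"ax":0,"ay":0,"az":0.022},{"claw":0.6,"x":-1,"y":2,"z":-170,"ax":0,"ay":0,"az":0.022},{"claw":0.6,"x":-1,"y":2,"z":-179,"ax":0,"ay":0,"az":0.022},{"claw":0.6,"x":-1,"y":2,"z":-179,"ax":0,"ay":0,"az":0.022},{"claw":0.6,"x":-1,"y":2,"z":-179,"ax":0,"ay":0,"az":0.022}]' 40 
python3 -m inch '[{"claw":0,"x":0,"y":0,"z":0,"ax":0,"ay":0,"az":0},{"claw":0,"x":0,"y":0,"z":0,"ax":0,"ay":0,"az":0},{"claw":0,"x":0,"y":0,"z":0,"ax":0,"ay":0,"az":0},{"claw":0,"x":0,"y":0,"z":0,"ax":0,"ay":0,"az":0},{"claw":0,"x":0,"y":0,"z":0,"ax":0,"ay":0,"az":0},{"claw":0,"x":0,"y":0,"z":0,"ax":0,"ay":0,"az":0}]'
```

```text
F [ 0.118 -0.    -0.153] sd [0.456 0.273 0.49 ] T [ 0.001 -0.008  0.005] p [0.44  0.294 0.332] w 0.05158112800397519 t 22.85
time: 23.52
ee_pos: [0.439, 0.2958, 0.1538]
eef_rot: [[-0.999, -0.042, 0.001], [-0.042, 0.999, 0.0], [-0.001, 0.0, -1.0]]
wrist_force: [0.2, -0.2, 0.3]
gripper_width: 0.0511
gripper_force: 0.0
time: 24.02
ee_pos: [0.4395, 0.2969, 0.1544]
eef_rot: [[-0.999, -0.043, 0.002], [-0.043, 0.999, 0.003], [-0.003, 0.003, -1.0]]
wrist_force: [0.3, 3.4, 4.0]
gripper_width: 0.0149
gripper_force: 39.1
```

```bash
python3 -m inch '[{"claw":0,"x":0,"y":0,"z":4.5,"ax":0,"ay":0,"az":0},{"claw":0,"x":0,"y":-0.4,"z":9,"ax":0,"ay":0,"az":0},{"claw":0,"x":0,"y":-1,"z":13.4,"ax":0,"ay":0,"az":0},{"claw":0,"x":0,"y":-1.8,"z":17.9,"ax":0,"ay":0,"az":0},{"claw":0,"x":0,"y":-2.8,"z":22.3,"ax":0,"ay":0,"az":0},{"claw":0,"x":0,"y":-4,"z":26.6,"ax":0,"ay":0,"az":0},{"claw":0,"x":0.2,"y":-5.5,"z":30.9,"ax":0,"ay":0,"az":0},{"claw":0,"x":0.3,"y":-7.1,"z":35,"ax":0,"ay":0,"az":0},{"claw":0,"x":0.4,"y":-9,"z":39.1,"ax":0,"ay":0,"az":0},{"claw":0,"x":0.5,"y":-11,"z":43.1,"ax":0,"ay":0,"az":0},{"claw":0,"x":0.6,"y":-13.3,"z":47,"ax":0,"ay":0,"az":0},{"claw":0,"x":0.7,"y":-15.7,"z":50.8,"ax":0,"ay":0,"az":0}]'
python3 - <<'E'
from avg import *
avg(6)
F=avg(30)-np.array([.118,0,-.153])
th=.6
h=-F
print("moment",.09*(-h[1]*np.sin(th)+h[2]*np.cos(th)),h)
E
```

```text
time: 25.02
ee_pos: [0.4401, 0.2814, 0.2049]
eef_rot: [[-0.999, -0.043, 0.002], [-0.043, 0.999, 0.003], [-0.002, 0.003, -1.0]]
wrist_force: [1.8, 8.2, 0.3]
gripper_width: 0.0148
gripper_force: 39.6
F [0.911 8.211 0.183] sd [0.686 0.773 0.333] T [ 1.611 -0.22  -0.033] p [0.44  0.281 0.205] w 0.014557239158362338 t 25.3167
F [1.664 8.117 0.221] sd [0.427 0.538 0.495] T [ 1.657 -0.321 -0.048] p [0.44  0.281 0.205] w 0.014542986918216786 t 26.8167
moment 0.38474829336396144 [-1.546 -8.117 -0.374]
```

```bash
python3 -m inch '[{"claw":0,"x":0,"y":1,"z":0.7,"ax":0,"ay":0,"az":0},{"claw":0,"x":0,"y":1,"z":0.7,"ax":0,"ay":0,"az":0},{"claw":0,"x":0,"y":1,"z":0.7,"ax":0,"ay":0,"az":0},{"claw":0,"x":0,"y":1,"z":0.7,"ax":0,"ay":0,"az":0}]' |sed -n 2p
python3 - <<'E'
from avg import *
F=avg(30)-np.array([.118,0,-.153])
h=-F
for th in(.5,.55,.6,.65):print(th,"moment",.09*(-h[1]*np.sin(th)+h[2]*np.cos(th)),"radial",h[1]*np.cos(th)+h[2]*np.sin(th))
E
```

```text
ee_pos: [0.4401, 0.2815, 0.2048]
F [ 3.741  4.559 -2.352] sd [0.341 0.493 0.544] T [ 0.916 -0.76  -0.024] p [0.44  0.281 0.205] w 0.014694259081213353 t 28.65
0.5 moment 0.37041414224545927 radial -2.9461752512969
0.55 moment 0.38320348626433914 radial -2.7367933981182175
0.6 moment 0.39503502113607586 radial -2.5205709867386896
0.65 moment 0.4058791741852344 radial -2.2980484605803086
```

Moment ≈ 0.39 N m at tip 0.6, so 6–7 balls: the large bowl. I let the crank down.

```bash
python3 -m inch '[{"claw":0,"x":0,"y":1.5,"z":-4,"ax":0,"ay":0,"az":0},{"claw":0,"x":0,"y":3.7,"z":-8.2,"ax":0,"ay":0,"az":0},{"claw":0,"x":-0.3,"y":5.8,"z":-12.2,"ax":0,"ay":0,"az":0},{"claw":0,"x":-0.4,"y":7.6,"z":-16.3,"ax":0,"ay":0,"az":0},{"claw":0,"x":-0.5,"y":9.2,"z":-20.5,"ax":0,"ay":0,"az":0},{"claw":0,"x":-0.5,"y":10.7,"z":-24.8,"ax":0,"ay":0,"az":0},{"claw":0,"x":-0.6,"y":11.9,"z":-29.1,"ax":0,"ay":0,"az":0},{"claw":0,"x":-0.6,"y":12.9,"z":-33.5,"ax":0,"ay":0,"az":0},{"claw":0,"x":-0.7,"y":13.7,"z":-38,"ax":0,"ay":0,"az":0},{"claw":0,"x":-0.7,"y":14.3,"z":-42.4,"ax":0,"ay":0,"az":0},{"claw":0,"x":-0.7,"y":14.6,"z":-46.8,"ax":0,"ay":0,"az":0},{"claw":0,"x":-0.7,"y":14.7,"z":-51.2,"ax":0,"ay":0,"az":0}]'
python3 -m inch '[{"claw":0,"x":0,"y":0,"z":0,"ax":0,"ay":0,"az":0},{"claw":0.55,"x":0,"y":0,"z":0,"ax":0,"ay":0,"az":0},{"claw":0.55,"x":0,"y":0,"z":0,"ax":0,"ay":0,"az":0},{"claw":0.55,"x":0,"y":0,"z":0,"ax":0,"ay":0,"az":0},{"claw":0.55,"x":0,"y":0,"z":30,"ax":0,"ay":0,"az":0},{"claw":0.55,"x":0,"y":0,"z":70,"ax":0,"ay":0,"az":0},{"claw":0.55,"x":0,"y":0,"z":110,"ax":0,"ay":0,"az":0},{"claw":0.55,"x":0,"y":0,"z":150,"ax":0,"ay":0,"az":0},{"claw":0.55,"x":0,"y":0,"z":150,"ax":0,"ay":0,"az":0}]'
python3 -c "from avg import *;avg(10)"
```

```text
time: 29.65
ee_pos: [0.4396, 0.2969, 0.1538]
eef_rot: [[-0.999, -0.043, 0.002], [-0.043, 0.999, 0.003], [-0.002, 0.003, -1.0]]
wrist_force: [-4.2, 5.2, 38.0]
gripper_width: 0.015
gripper_force: 43.9
time: 30.4
ee_pos: [0.4405, 0.2961, 0.3115]
eef_rot: [[-0.999, -0.042, 0.01], [-0.042, 0.999, 0.003], [-0.01, 0.003, -1.0]]
wrist_force: [1.0, 0.5, 1.0]
gripper_width: 0.0473
gripper_force: 0.0
F [ 0.147  0.008 -0.164] sd [0.315 0.322 0.518] T [-0.01  -0.003 -0.007] p [0.438 0.296 0.302] w 0.04704632463488406 t 30.9
```

```bash
python3 -m inch '[{"claw":0.4,"x":-20,"y":-250,"z":0,"ax":0,"ay":0,"az":0},{"claw":0.4,"x":-20,"y":-250,"z":0,"ax":0,"ay":0,"az":0},{"claw":0.4,"x":-20,"y":-250,"z":0,"ax":0,"ay":0,"az":0},{"claw":0.4,"x":-20,"y":-250,"z":0,"ax":0,"ay":0,"az":0},{"claw":0.4,"x":-20,"y":-250,"z":0,"ax":0,"ay":0,"az":0},{"claw":0.4,"x":-20,"y":-250,"z":0,"ax":0,"ay":0,"az":0},{"claw":0.4,"x":-50,"y":-500,"z":0,"ax":0,"ay":0,"az":0},{"claw":0.4,"x":-50,"y":-500,"z":0,"ax":0,"ay":0,"az":0},{"claw":0.4,"x":-50,"y":-500,"z":0,"ax":0,"ay":0,"az":0},{"claw":0.4,"x":-50,"y":-500,"z":0,"ax":0,"ay":0,"az":0},{"claw":0.4,"x":-50,"y":-500,"z":0,"ax":0,"ay":0,"az":0},{"claw":0.4,"x":-50,"y":-500,"z":0,"ax":0,"ay":0,"az":0}]'|head -3
python3 -m inch '[{"claw":0.4,"x":0,"y":-40,"z":0,"ax":0.2,"ay":0,"az":0.04},{"claw":0.4,"x":0,"y":-40,"z":0,"ax":0.2,"ay":0,"az":0.04},{"claw":0.4,"x":0,"y":-40,"z":0,"ax":0.2,"ay":0,"az":0.04},{"claw":0.4,"x":0,"y":-40,"z":0,"ax":0.2,"ay":0,"az":0.04},{"claw":0.4,"x":0,"y":-40,"z":0,"ax":0.2,"ay":0,"az":0.04}]'
python3 - <<'E'
from h import *
np.set_printoptions(precision=4,suppress=True)
d=snap('wrist','w8');P=wcloud(d)
m=(P[...,2]>.05)&(P[...,2]<.065)&(np.hypot(P[...,0]-.388,P[...,1]+.179)<.1)
Q=P[m];print(len(Q),np.median(Q[:,2]),cv2.minEnclosingCircle((Q[:,:2]*1000).astype(np.float32)))
for z in range(10,60,8):
    q=P[(abs(P[...,2]-z/1000)<.003)&(np.hypot(P[...,0]-.388,P[...,1]+.179)<.068)]
    print(z,len(q),np.percentile(np.hypot(q[:,0]-.388,q[:,1]+.179),[10,50,90]) if len(q) else '')
E
```

```text
time: 31.9
ee_pos: [0.3881, -0.2037, 0.3031]
eef_rot: [[-0.999, -0.042, 0.0], [-0.042, 0.999, -0.0], [-0.0, -0.0, -1.0]]
time: 32.32
ee_pos: [0.3889, -0.2415, 0.3031]
eef_rot: [[-0.997, -0.081, -0.004], [-0.08, 0.977, 0.198], [-0.012, 0.198, -0.98]]
wrist_force: [-0.1, 0.1, -0.3]
gripper_width: 0.0341
gripper_force: 0.0
2138 0.05746759478395749 ((387.099365234375, -179.97100830078125), 72.0008544921875)
10 2844 [0.0187 0.045  0.0572]
18 509 [0.0589 0.0605 0.0619]
26 252 [0.0607 0.0615 0.0627]
34 283 [0.0613 0.062  0.0633]
42 312 [0.0618 0.0626 0.064 ]
50 318 [0.0625 0.0633 0.0645]
58 1006 [0.0638 0.066  0.0676]
```

View pics/w8.png

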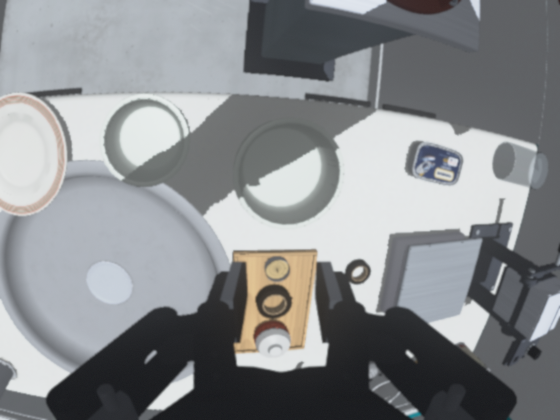

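The bowl stands at (288,172); its inner wall leans only about 5°, so I halve the tilt and turn the closing line radial.

```bash
python3 -m inch '[{"claw":0.4,"x":-2,"y":-2.5,"z":-40,"ax":-0.1,"ay":0,"az":-0.08},{"claw":0.4,"x":-2,"y":-2.5,"z":-80,"ax":-0.1,"ay":0,"az":-0.08},{"claw":0.4,"x":-2,"y":-2.5,"z":-120,"ax":-0.1,"ay":0,"az":-0.08},{"claw":0.4,"x":-2,"y":-2.5,"z":-160,"ax":-0.1,"ay":0,"az":-0.08},{"claw":0.4,"x":-2,"y":-2.5,"z":-200,"ax":-0.1,"ay":0,"az":-0.08},{"claw":0.4,"x":-2,"y":-2.5,"z":-225,"ax":-0.1,"ay":0,"az":-0.08},{"claw":0.4,"x":-2,"y":-2.5,"z":-245,"ax":-0.1,"ay":0,"az":-0.08},{"claw":0.4,"x":-2,"y":-2.5,"z":-260,"ax":-0.1,"ay":0,"az":-0.08},{"claw":0.4,"x":-2,"y":-2.5,"z":-270,"ax":-0.1,"ay":0,"az":-0.08},{"claw":0.4,"x":-2,"y":-2.5,"z":-277,"ax":-0.1,"ay":0,"az":-0.08},{"claw":0.4,"x":-2,"y":-2.5,"z":-277,"ax":-0.1,"ay":0,"az":-0.08},{"claw":0.4,"x":-2,"y":-2.5,"z":-277,"ax":-0.1,"ay":0,"az":-0.08}]' 70
python3 -m inch '[{"claw":0,"x":0,"y":0,"z":0,"ax":0,"ay":0,"az":0},{"claw":0,"x":0,"y":0,"z":0,"ax":0,"ay":0,"az":0},{"claw":0,"x":0,"y":0,"z":0,"ax":0,"ay":0,"az":0},{"claw":0,"x":0,"y":0,"z":0,"ax":0,"ay":0,"az":0},{"claw":0,"x":0,"y":0,"z":0,"ax":0,"ay":0,"az":0},{"claw":0,"x":0,"y":0,"z":0,"ax":0,"ay":0,"az":0}]'
```

```text
time: 33.37
ee_pos: [0.3875, -0.2443, 0.0271]
eef_rot: [[-1.0, -0.004, 0.009], [-0.003, 0.995, 0.098], [-0.009, 0.098, -0.995]]
wrist_force: [-0.0, -0.5, -0.2]
gripper_width: 0.0343
gripper_force: 0.0
time: 33.87
ee_pos: [0.3876, -0.2448, 0.0273]
eef_rot: [[-1.0, -0.003, 0.009], [-0.002, 0.995, 0.099], [-0.01, 0.099, -0.995]]
wrist_force: [-1.0, 1.7, 6.8]
gripper_width: 0.0062
gripper_force: 69.9
```

```bash
python3 -m inch '[{"claw":0,"x":0,"y":0,"z":8,"ax":0,"ay":0,"az":0},{"claw":0,"x":0,"y":0,"z":18,"ax":0,"ay":0,"az":0},{"claw":0,"x":0,"y":0,"z":35,"ax":0,"ay":0,"az":0},{"claw":0,"x":0,"y":0,"z":60,"ax":0,"ay":0,"az":0},{"claw":0,"x":0,"y":0,"z":90,"ax":0,"ay":0,"az":0},{"claw":0,"x":0,"y":0,"z":120,"ax":0,"ay":0,"az":0},{"claw":0,"x":0,"y":0,"z":140,"ax":0,"ay":0,"az":0},{"claw":0,"x":0,"y":0,"z":150,"ax":0,"ay":0,"az":0},{"claw":0,"x":0,"y":0,"z":150,"ax":0,"ay":0,"az":0},{"claw":0,"x":0,"y":0,"z":150,"ax":0,"ay":0,"az":0}]'
python3 - <<'E'
from h import *
np.set_printoptions(precision=4,suppress=True)
d=snap('wrist','w9');P=wcloud(d)
# inside-floor plane of bowl
s=P[(np.hypot(P[...,0]-.387,P[...,1]+.18)<.045)&(P[...,2]>.14)&(P[...,2]<.185)]
print(len(s),np.median(s,0));A=np.c_[s[:,:2]-s[:,:2].mean(0),np.ones(len(s))]
print(np.linalg.lstsq(A,s[:,2],rcond=None)[0])
E
```

```text
time: 34.7
ee_pos: [0.387, -0.2443, 0.1758]
eef_rot: [[-1.0, -0.003, 0.008], [-0.002, 0.995, 0.1], [-0.008, 0.1, -0.995]]
wrist_force: [-0.7, -0.7, -4.1]
gripper_width: 0.0062
gripper_force: 68.7
13231 [ 0.3844 -0.1809  0.1566]
[-0.0081  0.0195  0.1566]
```

```bash
python3 -m inch '[{"claw":0,"x":60,"y":90,"z":0,"ax":0,"ay":0,"az":0},{"claw":0,"x":60,"y":90,"z":0,"ax":0,"ay":0,"az":0},{"claw":0,"x":60,"y":90,"z":0,"ax":0,"ay":0,"az":0},{"claw":0,"x":120,"y":180,"z":0,"ax":0,"ay":0,"az":0},{"claw":0,"x":120,"y":180,"z":0,"ax":0,"ay":0,"az":0},{"claw":0,"x":120,"y":180,"z":0,"ax":0,"ay":0,"az":0},{"claw":0,"x":160,"y":240,"z":0,"ax":0,"ay":0,"az":0},{"claw":0,"x":160,"y":240,"z":0,"ax":0,"ay":0,"az":0},{"claw":0,"x":176,"y":260,"z":0,"ax":0,"ay":0,"az":0},{"claw":0,"x":176,"y":270,"z":0,"ax":0,"ay":0,"az":0},{"claw":0,"x":176,"y":270,"z":0,"ax":0,"ay":0,"az":0},{"claw":0,"x":176,"y":270,"z":0,"ax":0,"ay":0,"az":0}]'
python3 -m inch '[{"claw":0,"x":0,"y":0,"z":-25,"ax":0,"ay":0,"az":0},{"claw":0,"x":0,"y":0,"z":-50,"ax":0,"ay":0,"az":0},{"claw":0,"x":0,"y":10,"z":-65,"ax":0,"ay":0,"az":0},{"claw":0,"x":0,"y":20,"z":-75,"ax":0,"ay":0,"az":0},{"claw":0,"x":0,"y":26,"z":-82,"ax":0,"ay":0,"az":0},{"claw":0,"x":0,"y":26,"z":-87,"ax":0,"ay":0,"az":0},{"claw":0,"x":0,"y":26,"z":-91,"ax":0,"ay":0,"az":0},{"claw":0,"x":0,"y":26,"z":-95,"ax":0,"ay":0,"az":0},{"claw":0,"x":0,"y":26,"z":-98,"ax":0,"ay":0,"az":0},{"claw":0,"x":0,"y":26,"z":-98,"ax":0,"ay":0,"az":0},{"claw":0,"x":0,"y":26,"z":-98,"ax":0,"ay":0,"az":0},{"claw":0,"x":0,"y":26,"z":-98,"ax":0,"ay":0,"az":0}]'
python3 - <<'E'
from h import *
np.set_printoptions(precision=4,suppress=True)
d=snap('side','s10')
cv2.imwrite('pics/s10c.png',cv2.resize(d['image'][120:280,190:360,::-1],None,fx=3,fy=3,interpolation=cv2.INTER_CUBIC))
E
```

```text
time: 35.75
ee_pos: [0.5618, 0.0262, 0.1744]
eef_rot: [[-1.0, -0.004, 0.005], [-0.003, 0.995, 0.1], [-0.005, 0.1, -0.995]]
wrist_force: [0.6, -0.5, -3.0]
gripper_width: 0.0063
gripper_force: 69.1
time: 36.75
ee_pos: [0.5635, 0.0515, 0.0788]
eef_rot: [[-1.0, -0.003, 0.009], [-0.002, 0.995, 0.099], [-0.009, 0.099, -0.995]]
wrist_force: [1.1, 0.3, -0.6]
gripper_width: 0.0059
gripper_force: 69.6
```

View pics/s10c.png

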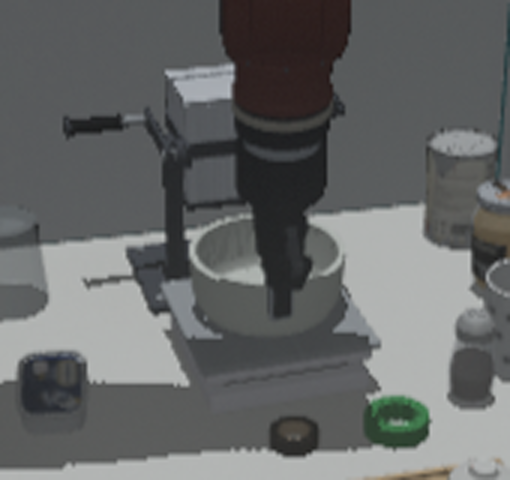

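The bowl stands upright on the pan, crop (268,270). I let go, lift, and return to the crank.

```bash
python3 -m inch '[{"claw":0.35,"x":0,"y":0,"z":0,"ax":0,"ay":0,"az":0},{"claw":0.35,"x":0,"y":0,"z":0,"ax":0,"ay":0,"az":0},{"claw":0.35,"x":0,"y":0,"z":0,"ax":0,"ay":0,"az":0},{"claw":0.35,"x":0,"y":-1,"z":15,"ax":0,"ay":0,"az":0},{"claw":0.35,"x":0,"y":-3,"z":35,"ax":0,"ay":0,"az":0},{"claw":0.35,"x":0,"y":-6,"z":65,"ax":0,"ay":0,"az":0},{"claw":0.35,"x":0,"y":-10,"z":105,"ax":0,"ay":0,"az":0},{"claw":0.35,"x":0,"y":-14,"z":145,"ax":0,"ay":0,"az":0},{"claw":0.35,"x":0,"y":-14,"z":185,"ax":-0.1,"ay":0,"az":0.04},{"claw":0.35,"x":0,"y":-14,"z":222,"ax":-0.1,"ay":0,"az":0.04},{"claw":0.35,"x":0,"y":-14,"z":222,"ax":-0.1,"ay":0,"az":0.04}]'|head -3
python3 -m inch '[{"claw":0.6,"x":-125,"y":80,"z":0,"ax":0,"ay":0,"az":0},{"claw":0.6,"x":-125,"y":80,"z":0,"ax":0,"ay":0,"az":0},{"claw":0.6,"x":-125,"y":80,"z":0,"ax":0,"ay":0,"az":0},{"claw":0.6,"x":-125,"y":80,"z":0,"ax":0,"ay":0,"az":0},{"claw":0.6,"x":-125,"y":258,"z":0,"ax":0,"ay":0,"az":0},{"claw":0.6,"x":-125,"y":258,"z":0,"ax":0,"ay":0,"az":0},{"claw":0.6,"x":-125,"y":258,"z":0,"ax":0,"ay":0,"az":0},{"claw":0.6,"x":-125,"y":258,"z":0,"ax":0,"ay":0,"az":0},{"claw":0.6,"x":-125,"y":258,"z":0,"ax":0,"ay":0,"az":0},{"claw":0.6,"x":-125,"y":258,"z":0,"ax":0,"ay":0,"az":0},{"claw":0.6,"x":-125,"y":258,"z":0,"ax":0,"ay":0,"az":0}]'
python3 - <<'E'
from h import *
np.set_printoptions(precision=4,suppress=True)
d=snap('wrist','w11');P=wcloud(d)
m=(P[...,2]>.095)&(P[...,2]<.115)&(np.hypot(P[...,0]-.563,P[...,1]-.116)<.09)
Q=P[m];print("bowl",len(Q),np.median(Q[:,2]),cv2.minEnclosingCircle((Q[:,:2]*1000).astype(np.float32)))
from cell import readout;print(readout.sense()['ee_pos'])
E
```

```text
time: 37.72
ee_pos: [0.5651, 0.0382, 0.3089]
eef_rot: [[-0.999, -0.044, 0.017], [-0.044, 0.999, -0.002], [-0.017, -0.003, -1.0]]
time: 38.63
ee_pos: [0.4378, 0.296, 0.2999]
eef_rot: [[-0.999, -0.044, 0.005], [-0.044, 0.999, -0.0], [-0.005, -0.001, -1.0]]
wrist_force: [0.1, -0.2, -0.3]
gripper_width: 0.0514
gripper_force: 0.0
bowl 1628 0.10678501749825733 ((567.763427734375, 116.29804992675781), 72.29711151123047)
[0.438  0.2953 0.3001]
```

Bowl measured at (0.567, 0.116), within 12 mm of the pan's middle. I grip the crank.

```bash
python3 -m inch '[{"claw":0.6,"x":0.5,"y":1.2,"z":-40,"ax":0,"ay":0,"az":0},{"claw":0.6,"x":0.5,"y":1.2,"z":-80,"ax":0,"ay":0,"az":0},{"claw":0.6,"x":0.5,"y":1.2,"z":-115,"ax":0,"ay":0,"az":0},{"claw":0.6,"x":0.5,"y":1.2,"z":-135,"ax":0,"ay":0,"az":0},{"claw":0.6,"x":0.5,"y":1.2,"z":-145.5,"ax":0,"ay":0,"az":0},{"claw":0.6,"x":0.5,"y":1.2,"z":-145.5,"ax":0,"ay":0,"az":0},{"claw":0.6,"x":0.5,"y":1.2,"z":-145.5,"ax":0,"ay":0,"az":0},{"claw":0,"x":0.5,"y":1.2,"z":-145.5,"ax":0,"ay":0,"az":0},{"claw":0,"x":0.5,"y":1.2,"z":-145.5,"ax":0,"ay":0,"az":0},{"claw":0,"x":0.5,"y":1.2,"z":-145.5,"ax":0,"ay":0,"az":0},{"claw":0,"x":0.5,"y":1.2,"z":-145.5,"ax":0,"ay":0,"az":0},{"claw":0,"x":0.5,"y":1.2,"z":-145.5,"ax":0,"ay":0,"az":0}]' 50
python3 -m inch '[{"claw":0,"x":0,"y":-0.2,"z":5.4,"ax":0,"ay":0,"az":0},{"claw":0,"x":0,"y":-0.6,"z":10.8,"ax":0,"ay":0,"az":0},{"claw":0,"x":0,"y":-1.5,"z":16.1,"ax":0,"ay":0,"az":0},{"claw":0,"x":0,"y":-2.6,"z":21.4,"ax":0,"ay":0,"az":0},{"claw":0,"x":0,"y":-4,"z":26.6,"ax":0,"ay":0,"az":0},{"claw":0,"x":0,"y":-5.8,"z":31.7,"ax":0,"ay":0,"az":0},{"claw":0,"x":0.2,"y":-7.8,"z":36.7,"ax":0,"ay":0,"az":0},{"claw":0,"x":0.3,"y":-10.2,"z":41.6,"ax":0,"ay":0,"az":0},{"claw":0,"x":0.5,"y":-12.8,"z":46.3,"ax":0,"ay":0,"az":0},{"claw":0,"x":0.7,"y":-15.7,"z":50.8,"ax":0,"ay":0,"az":0},{"claw":0,"x":0.8,"y":-18.9,"z":55.2,"ax":0,"ay":0,"az":0},{"claw":0,"x":1,"y":-22.3,"z":59.3,"ax":0,"ay":0,"az":0}]'
```

```text
time: 39.68
ee_pos: [0.4394, 0.297, 0.1564]
eef_rot: [[-0.999, -0.043, 0.009], [-0.043, 0.999, 0.0], [-0.009, -0.0, -1.0]]
wrist_force: [0.3, -2.4, 5.9]
gripper_width: 0.0143
gripper_force: 48.7
time: 40.68
ee_pos: [0.4402, 0.2754, 0.2149]
eef_rot: [[-0.999, -0.043, 0.008], [-0.043, 0.999, 0.002], [-0.008, 0.002, -1.0]]
wrist_force: [3.0, 4.0, -2.7]
gripper_width: 0.0144
gripper_force: 49.2
```

Good; on over the top, checking after the second leg.

```bash
python3 -m inch '[{"claw":0,"x":0.2,"y":-3.7,"z":4,"ax":0,"ay":0,"az":0},{"claw":0,"x":0.4,"y":-7.6,"z":7.7,"ax":0,"ay":0,"az":0},{"claw":0,"x":0.6,"y":-11.8,"z":11.2,"ax":0,"ay":0,"az":0},{"claw":0,"x":0.8,"y":-16.1,"z":14.4,"ax":0,"ay":0,"az":0},{"claw":0,"x":1,"y":-20.6,"z":17.4,"ax":0,"ay":0,"az":0},{"claw":0,"x":1.2,"y":-25.3,"z":20.1,"ax":0,"ay":0,"az":0},{"claw":0,"x":1.4,"y":-30.1,"z":22.5,"ax":0,"ay":0,"az":0},{"claw":0,"x":1.6,"y":-35.1,"z":24.6,"ax":0,"ay":0,"az":0},{"claw":0,"x":1.8,"y":-40.2,"z":26.4,"ax":0,"ay":0,"az":0},{"claw":0,"x":2,"y":-45.4,"z":27.9,"ax":0,"ay":0,"az":0},{"claw":0,"x":2.2,"y":-50.6,"z":29.1,"ax":0,"ay":0,"az":0},{"claw":0,"x":2.4,"y":-56,"z":29.9,"ax":0,"ay":0,"az":0}]'
```

```text
time: 41.68
ee_pos: [0.4424, 0.2191, 0.2455]
eef_rot: [[-0.999, -0.043, 0.008], [-0.043, 0.999, 0.002], [-0.008, 0.001, -1.0]]
wrist_force: [0.9, 3.6, 7.0]
gripper_width: 0.0143
gripper_force: 50.1
```

```bash
python3 -m inch '[{"claw":0,"x":0.2,"y":-5.3,"z":0.6,"ax":0,"ay":0,"az":0},{"claw":0,"x":0.4,"y":-9.8,"z":0.8,"ax":0,"ay":0,"az":0},{"claw":0,"x":0.6,"y":-14.3,"z":0.8,"ax":0,"ay":0,"az":0},{"claw":0,"x":0.8,"y":-18.8,"z":0.5,"ax":0,"ay":0,"az":0},{"claw":0,"x":1,"y":-23.3,"z":0,"ax":0,"ay":0,"az":0},{"claw":0,"x":1.2,"y":-27.7,"z":-0.6,"ax":0,"ay":0,"az":0},{"claw":0,"x":1.4,"y":-32.1,"z":-1.6,"ax":0,"ay":0,"az":0},{"claw":0,"x":1.6,"y":-36.5,"z":-2.7,"ax":0,"ay":0,"az":0},{"claw":0,"x":1.7,"y":-40.8,"z":-4,"ax":0,"ay":0,"az":0},{"claw":0,"x":1.9,"y":-44.2,"z":-5.3,"ax":0,"ay":0,"az":0},{"claw":0,"x":2,"y":-46.7,"z":-6.3,"ax":0,"ay":0,"az":0},{"claw":0,"x":2.1,"y":-48.5,"z":-7.1,"ax":0,"ay":0,"az":0}]'
python3 -m inch '[{"claw":0,"x":0,"y":0,"z":0,"ax":0,"ay":0,"az":0},{"claw":0,"x":0,"y":0,"z":0,"ax":0,"ay":0,"az":0},{"claw":0,"x":0,"y":0,"z":0,"ax":0,"ay":0,"az":0},{"claw":0,"x":0,"y":0,"z":0,"ax":0,"ay":0,"az":0},{"claw":0,"x":0,"y":0,"z":0,"ax":0,"ay":0,"az":0},{"claw":0,"x":0,"y":0,"z":0,"ax":0,"ay":0,"az":0},{"claw":0,"x":0,"y":0,"z":0,"ax":0,"ay":0,"az":0},{"claw":0,"x":0,"y":0,"z":0,"ax":0,"ay":0,"az":0},{"claw":0,"x":0,"y":0,"z":0,"ax":0,"ay":0,"az":0},{"claw":0,"x":0,"y":0,"z":0,"ax":0,"ay":0,"az":0},{"claw":0,"x":0,"y":0,"z":0,"ax":0,"ay":0,"az":0},{"claw":0,"x":0,"y":0,"z":0,"ax":0,"ay":0,"az":0}]'
python3 - <<'E'
from h import *
np.set_printoptions(precision=4,suppress=True)
d=snap('wrist','w12');e=snap('side','s12')
a=cv2.resize(d['image'][:,:,::-1],None,fx=.8,fy=.8);b=cv2.resize(e['image'][120:280,190:360,::-1],None,fx=2,fy=2)
a=np.hstack([a,np.zeros_like(a[:,:340])]);a[:320,-340:]=b;cv2.imwrite('pics/c12.png',a)
E
```

```text
time: 42.68
ee_pos: [0.4443, 0.1694, 0.2381]
eef_rot: [[-0.999, -0.042, 0.007], [-0.042, 0.999, -0.001], [-0.007, -0.001, -1.0]]
wrist_force: [-3.1, 6.3, 14.7]
gripper_width: 0.0142
gripper_force: 51.1
time: 43.68
ee_pos: [0.4443, 0.1696, 0.2382]
eef_rot: [[-0.999, -0.042, 0.008], [-0.043, 0.999, -0.001], [-0.007, -0.001, -1.0]]
wrist_force: [-1.6, -1.8, 8.2]
gripper_width: 0.0141
gripper_force: 50.3
```

View pics/c12.png

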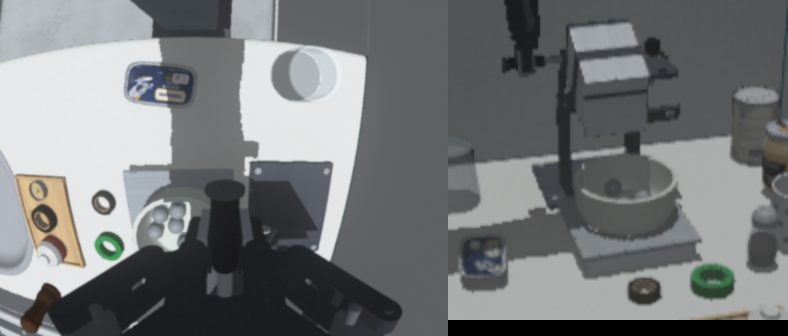

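Tin fully over (tip ≈ 2.0); balls lie in the bowl at (165,225), and the tape, tea light and timer are still in the tray. I wait a little, then turn it back.

```bash
python3 -m inch '[{"claw":0,"x":0,"y":0,"z":0,"ax":0,"ay":0,"az":0},{"claw":0,"x":0,"y":0,"z":0,"ax":0,"ay":0,"az":0},{"claw":0,"x":0,"y":0,"z":0,"ax":0,"ay":0,"az":0},{"claw":0,"x":0,"y":0,"z":0,"ax":0,"ay":0,"az":0},{"claw":0,"x":0,"y":0,"z":0,"ax":0,"ay":0,"az":0},{"claw":0,"x":0,"y":0,"z":0,"ax":0,"ay":0,"az":0},{"claw":0,"x":0,"y":0,"z":0,"ax":0,"ay":0,"az":0},{"claw":0,"x":0,"y":0,"z":0,"ax":0,"ay":0,"az":0}]'|tail -1
python3 -m inch '[{"claw":0,"x":-0.1,"y":1.8,"z":0.8,"ax":0,"ay":0,"az":0},{"claw":0,"x":-0.2,"y":4.3,"z":1.8,"ax":0,"ay":0,"az":0},{"claw":0,"x":-0.4,"y":7.7,"z":3.1,"ax":0,"ay":0,"az":0},{"claw":0,"x":-0.5,"y":12,"z":4.4,"ax":0,"ay":0,"az":0},{"claw":0,"x":-0.7,"y":16.4,"z":5.5,"ax":0,"ay":0,"az":0},{"claw":0,"x":-0.9,"y":20.8,"z":6.5,"ax":0,"ay":0,"az":0},{"claw":0,"x":-1.1,"y":25.2,"z":7.1,"ax":0,"ay":0,"az":0},{"claw":0,"x":-1.3,"y":29.7,"z":7.6,"ax":0,"ay":0,"az":0},{"claw":0,"x":-1.5,"y":34.2,"z":7.9,"ax":0,"ay":0,"az":0},{"claw":0,"x":-1.7,"y":38.7,"z":7.9,"ax":0,"ay":0,"az":0},{"claw":0,"x":-1.9,"y":43.2,"z":7.7,"ax":0,"ay":0,"az":0},{"claw":0,"x":-2.1,"y":48.5,"z":7.1,"ax":0,"ay":0,"az":0}]'
python3 -m inch '[{"claw":0,"x":-0.2,"y":5.4,"z":-0.8,"ax":0,"ay":0,"az":0},{"claw":0,"x":-0.4,"y":10.6,"z":-2,"ax":0,"ay":0,"az":0},{"claw":0,"x":-0.6,"y":15.8,"z":-3.5,"ax":0,"ay":0,"az":0},{"claw":0,"x":-0.8,"y":20.9,"z":-5.3,"ax":0,"ay":0,"az":0},{"claw":0,"x":-1,"y":25.9,"z":-7.4,"ax":0,"ay":0,"az":0},{"claw":0,"x":-1.2,"y":30.7,"z":-9.8,"ax":0,"ay":0,"az":0},{"claw":0,"x":-1.4,"y":35.4,"z":-12.5,"ax":0,"ay":0,"az":0},{"claw":0,"x":-1.6,"y":39.9,"z":-15.5,"ax":0,"ay":0,"az":0},{"claw":0,"x":-1.8,"y":44.2,"z":-18.7,"ax":0,"ay":0,"az":0},{"claw":0,"x":-2,"y":48.4,"z":-22.2,"ax":0,"ay":0,"az":0},{"claw":0,"x":-2.2,"y":52.3,"z":-25.9,"ax":0,"ay":0,"az":0},{"claw":0,"x":-2.4,"y":56,"z":-29.9,"ax":0,"ay":0,"az":0}]'
python3 -m inch '[{"claw":0,"x":-0.2,"y":3.4,"z":-4.1,"ax":0,"ay":0,"az":0},{"claw":0,"x":-0.3,"y":6.6,"z":-8.5,"ax":0,"ay":0,"az":0},{"claw":0,"x":-0.5,"y":9.5,"z":-13,"ax":0,"ay":0,"az":0},{"claw":0,"x":-0.7,"y":12.1,"z":-17.7,"ax":0,"ay":0,"az":0},{"claw":0,"x":-0.8,"y":14.5,"z":-22.6,"ax":0,"ay":0,"az":0},{"claw":0,"x":-1,"y":16.5,"z":-27.6,"ax":0,"ay":0,"az":0},{"claw":0,"x":-1,"y":18.3,"z":-32.7,"ax":0,"ay":0,"az":0},{"claw":0,"x":-1,"y":19.7,"z":-37.9,"ax":0,"ay":0,"az":0},{"claw":0,"x":-1,"y":20.8,"z":-43.2,"ax":0,"ay":0,"az":0},{"claw":0,"x":-1,"y":21.7,"z":-48.5,"ax":0,"ay":0,"az":0},{"claw":0,"x":-1,"y":22.1,"z":-53.9,"ax":0,"ay":0,"az":0},{"claw":0,"x":-1,"y":22.3,"z":-58.8,"ax":0,"ay":0,"az":0}]'
```

```text
gripper_force: 50.3
time: 45.45
ee_pos: [0.4424, 0.2189, 0.2456]
eef_rot: [[-0.999, -0.043, 0.008], [-0.043, 0.999, 0.0], [-0.008, 0.0, -1.0]]
wrist_force: [-1.1, 1.0, 7.3]
gripper_width: 0.0137
gripper_force: 50.3
time: 46.45
ee_pos: [0.4402, 0.2755, 0.2146]
eef_rot: [[-0.999, -0.043, 0.008], [-0.043, 0.999, 0.002], [-0.008, 0.001, -1.0]]
wrist_force: [2.5, 5.0, 2.4]
gripper_width: 0.0142
gripper_force: 49.8
time: 47.45
ee_pos: [0.4396, 0.297, 0.1556]
eef_rot: [[-0.999, -0.043, 0.008], [-0.043, 0.999, 0.0], [-0.008, -0.0, -1.0]]
wrist_force: [-6.6, -1.1, 47.8]
gripper_width: 0.0145
gripper_force: 54.7
```

Release, lift clear, move to where the wrist camera sees everything, and check.

```bash
python3 -m inch '[{"claw":0.55,"x":0,"y":0,"z":0,"ax":0,"ay":0,"az":0},{"claw":0.55,"x":0,"y":0,"z":0,"ax":0,"ay":0,"az":0},{"claw":0.55,"x":0,"y":0,"z":0,"ax":0,"ay":0,"az":0},{"claw":0.55,"x":0,"y":0,"z":0,"ax":0,"ay":0,"az":0},{"claw":0.55,"x":0,"y":0,"z":35,"ax":0,"ay":0,"az":0},{"claw":0.55,"x":0,"y":0,"z":75,"ax":0,"ay":0,"az":0},{"claw":0.55,"x":0,"y":0,"z":115,"ax":0,"ay":0,"az":0},{"claw":0.55,"x":0,"y":0,"z":155,"ax":0,"ay":0,"az":0},{"claw":0.55,"x":0,"y":0,"z":180,"ax":0,"ay":0,"az":0},{"claw":0.55,"x":0,"y":-40,"z":200,"ax":0,"ay":0,"az":0},{"claw":0.55,"x":20,"y":-80,"z":220,"ax":0,"ay":0,"az":0},{"claw":0.55,"x":60,"y":-115,"z":220,"ax":0,"ay":0,"az":0}]'|head -3
python3 -m inch '[{"claw":0.55,"x":70,"y":-115,"z":0,"ax":0,"ay":0,"az":0},{"claw":0.55,"x":70,"y":-115,"z":0,"ax":0,"ay":0,"az":0},{"claw":0.55,"x":70,"y":-115,"z":0,"ax":0,"ay":0,"az":0},{"claw":0.55,"x":70,"y":-115,"z":0,"ax":0,"ay":0,"az":0},{"claw":0.55,"x":70,"y":-115,"z":0,"ax":0,"ay":0,"az":0},{"claw":0.55,"x":70,"y":-115,"z":0,"ax":0,"ay":0,"az":0}]'
python3 - <<'E'
from h import *
np.set_printoptions(precision=4,suppress=True)
d=snap('wrist','w13');e=snap('side','s13');P=wcloud(d)
m=(P[...,2]>.07)&(P[...,2]<.112)&(np.hypot(P[...,0]-.567,P[...,1]-.116)<.078)&(np.hypot(P[...,0]-.567,P[...,1]-.116)>.062)
Q=P[m];print("bowl rim",len(Q),np.median(Q[:,2]),cv2.minEnclosingCircle((Q[:,:2]*1000).astype(np.float32)))
m=(P[...,2]>.222)&(P[...,2]<.245)&(abs(P[...,0]-.643)<.02)&(abs(P[...,1]-.269)<.02)
Q=P[m]
if len(Q):print("knobtop",len(Q),np.median(Q,0))
m=(P[...,2]>.16)&(P[...,2]<.19)&(P[...,0]<.46)&(P[...,0]>.41)&(P[...,1]>.26)
Q=P[m]
if len(Q):print("sleeve top",np.percentile(Q[:,2],95),np.median(Q,0))
a=cv2.resize(d['image'][:,:,::-1],None,fx=.8,fy=.8);b=cv2.resize(e['image'][120:280,190:360,::-1],None,fx=2,fy=2)
a=np.hstack([a,np.zeros_like(a[:,:340])]);a[:320,-340:]=b;cv2.imwrite('pics/c13.png',a)
E
```

```text
time: 48.45
ee_pos: [0.4835, 0.1953, 0.3785]
eef_rot: [[-0.999, -0.045, 0.011], [-0.045, 0.999, 0.001], [-0.011, 0.0, -1.0]]
time: 48.95
ee_pos: [0.5541, 0.0809, 0.3735]
eef_rot: [[-0.999, -0.041, 0.005], [-0.041, 0.999, 0.0], [-0.005, 0.0, -1.0]]
wrist_force: [0.3, 0.4, 1.1]
gripper_width: 0.0467
gripper_force: 0.0
bowl rim 2414 0.09177349585297093 ((567.9238891601562, 116.33042907714844), 71.88407135009766)
knobtop 263 [0.6423 0.2667 0.2285]
sleeve top 0.18712148173090973 [0.4345 0.3029 0.1758]
```

View pics/c13.png

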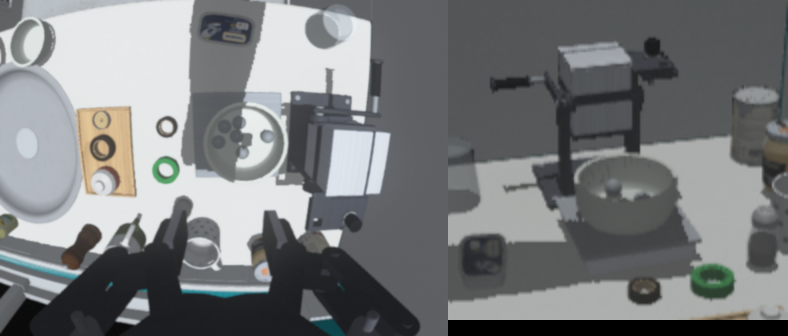

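The view shows six balls in the bowl on the pan (rim sunk 15 mm, about 6 balls). The tin is at rest, the pin is in its notch (352,222), the tray holds all three things, and the small dish is untouched.

```bash
python3 -c "
from cell import manip;print(manip.finish_job())"
```

```text
the job is handed in; nothing more can be done
None
```

The job is handed in. By my last measurements the large bowl stands on the scale with six balls in it, the tin is back at rest, the pin hangs in its notch, the timer, tape and tea light are in the tray, and the small dish is untouched; the judge gave no verdict back.

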